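Screw the tube cradle down on the rocking mixer

ROBOT

A 6-joint arm with a two-finger parallel gripper is mounted at the origin on the work surface. World frame = base frame: x ahead of the robot, y to its left, z up, the work surface at z = 0. Lengths are in m, angles in rad, forces in N, time in s.
With the tool pointing down it reaches from about 0.35 to 0.85 m from the base axis. Payload 8.1 kg.
Tool frame: the origin (TCP) lies midway between the tips of the shut fingers; the grasp point (between the pads) lies 19 mm behind it; y points along the fingers, z is the direction in which the jaws open and shut, and the axes are right-handed (so a half turn about y gives the same grasp; the last joint's range is limited). The gripper opens to 85 mm and grips with 20 to 120 N. Pads are 22 mm wide; open, the fingers measure 114 mm over their backs; the gripper's body (76 mm by 85 mm) begins 54 mm behind the grasp point. The pads swing forward as they close: fully open they stand 13 mm farther back than shut.
Start: joints at [-1.429, 0.13, 1.488, -0, 1.523, -0.085], TCP at [0.135, -0.585, 0.209] pointing down, gripper open.
Joint ranges: [-2.96, 2.96], [-0.89, 2.26], [0.02, 2.5], [-1.34, 4.48], [0, 2.73], [-2.66, 2.66]. Speed limits (rad/s): [2.39, 2.39, 2.79, 3.14, 3.14, 3.14].

INTERFACE

Orientations are given as a unit quaternion [w, x, y, z].
In Python, from plant import ctrl gives the robot as it stands. The module is installed in compiled form; this text tells all that it offers.
- The arm moves only by the tool servo_tool, never from a script. Its argument "deltas" is text: rows parted by semicolons, each of 6 numbers parted by spaces: the shift along the tool's x, y, z in cm, then the turn, a rotation vector about the tool's x, y, z in degrees. A call has 1 to 10 rows; each row is the pose to reach, as a shift and turn from the pose commanded when the call began, along the tool's axes at that moment; what a row does not reach only later rows make up. A row lasts 1/10 s, in which the tool goes at most 50 mm and 8.59 degrees, less where a joint would pass 70% of its speed; a pose out of reach is approached as far as the arm can. A call with a gripper value outside its range is refused whole. "jaw" is the gripper command: -1 is shut, 1 is fully open, values between are in proportion, set as the call begins (left out, the last holds). The fingers move at their own pace and stop on an object; "newtons" is the grip in N (left out, the last holds). Time passes only in rows, so rows that repeat a pose let the fingers close. It gives the time, the measured TCP pose, the force and the opening at its end, in the units of the state.
- ctrl.get_state(): the state, without advancing time (a new reading comes with each control period).
- ctrl.read_camera(name): name is "scene" or "side" or "wrist"; returns the picture (384x512x3 uint8, blue, green, red); there is no depth.
- ctrl.camera_model(name): a dict with "camera_matrix" (3x3 intrinsics, pixels), "rvec" (rotation vector, rad) and "tvec" (3), from world to camera coordinates, as OpenCV has them; the wrist camera has in their place "hand_eye" (4x4, takes a point from camera to tool coordinates, whose origin is the TCP and whose axes are the tool frame's). Camera axes: x right, y down, z forward; pixel columns grow to the right and rows downward; lengths in m; the calibration is good to about 2 mm. The wrist camera is an equidistant fisheye: a pixel r from the principal point sees the ray r / f radians off the axis. A picture is of the moment at which its call begins: read the wrist's pose just before it. camera_model takes no time and is no camera call.
- ctrl.close_job(): hands the job in, once; it reports no verdict.
Trained networks look in the newest picture that a camera, given by its name, has taken for a name from the list of things; names that differ only in an ending like _2 or _b are one class to them, and where a whole thing is asked for, a point or a joint stands for the part that bears it (a point fixed in the world has none). Each returns a list of dicts, best first, with "conf" (0 to 1); they miss things now and then, are a little off and sometimes report something else, mostly with a low value. They report only what shows in the picture. A call takes as long as a camera call. They do not tell look-alikes from the thing itself.
- ctrl.recognise(thing, camera): "bbox" ([left, top, right, bottom] in pixels, round what is visible of it).
- ctrl.outline_of(thing, camera): "mask" (384x512 bool, what is visible of it) and "bbox" ([left, top, right, bottom] in pixels, round what is visible of it).
The state is a dict: "t": time; "joints": joint angles; "dq": joint speeds; "joint_torque": joint torques, N m; "position": TCP position; "eef_rot": TCP orientation; "contact_force": force on the tool from outside, world axes, zero at the start; "ft_torque": the same for the moment, N m; "gripper_width": finger opening in m.
Only numpy, scipy, OpenCV 4.12 (cv2) and the standard library are available. Lean on these libraries where they do the work, as an engineer would, in place of code of your own. Each camera call takes 0.05 s, during which the arm holds its last target. There are 200 camera calls.

TASK

The cradle of blood tubes lies loosely on the rocking mixer: slide it gently home, flat against both the back lip and the left lip, so that its hole lines up with the threaded hole below. Then put the black thumbscrew from the foam rack down through both holes, feel for the start of the thread, turn it clockwise until its head is snug on the cradle without forcing anything, and let go. Leave the other things alone.

Things in the scene. Friction and masses are not known exactly. Their poses are not given: they have to be found in the camera images.
- mixer: Rocking mixer for blood tubes, fixed to the bench, parked level: white housing 250 (x) x 240 (y) x 72 mm, blue control panel on its front (-x). Origin: centre of its underside on the bench; x to its back, y to its left. On posts above it a steel platform, 205 (x) x 240 (y) mm, top at 115 mm. Lips stand on the platform's back (+x) and left (+y) edges; front and right edges are open.
- lip_corner (a point): Inner corner of the mixer's two lips, at the platform top; axes as the mixer's, at x = +97.5, y = +115, z = 115 mm of it. The back lip's inner face runs from here along -y, the left lip's along -x. Lips 12 mm high, 5 mm thick.
- socket (a point): Threaded hole in the mixer's platform, at the platform top, 20 mm wide in the 4 mm plate; axes as the mixer's. At x = +32.5, y = -41 mm of the mixer, 115 mm high; when the cradle is home its hole is right over it.
- ledge (a point): Brass bush under the socket, 4 mm below the platform top, bore 13.2 mm, with a flat ledge cut by two opposite slots that let the screw's lugs (8 degrees play each way) into a coarse two-start right-hand thread. The line of the slots lies anywhere within 70 degrees either way of the mixer's x axis, not measured: find it by feel. Axes as the mixer's. The bush does not turn.
- cradle: Tube cradle, 0.3 to 0.6 kg, flat on the mixer's platform: white plate 130 (x) x 180 (y) x 8 mm. Origin: centre of its underside. Home, its back (+x) and left (+y) edges touch the lips all along, origin then at x = +32.5, y = +25 mm of the mixer. Three capped tubes, part of it, lie along x at y = +36, +57, +78 mm, up to 27 mm high; bare plate around the hole.
- fin (a point): Middle of the top edge of the cradle's blue upright grip fin, 60 mm long (cradle's x), 12 mm thick (y), rising 32 mm from the plate; at x = 0, y = -10, z = 40 mm of the cradle. Axes as the cradle's. The cradle slides at 2 to 5 N; 10 N held against a lip seats it.
- cradle_hole (a point): Centre of the cradle's round 20 mm hole, on the top face of its plate, at x = 0, y = -66, z = 8 mm of the cradle; axes as the cradle's.
- screw: Black thumbscrew with a steel shank, 75 g, standing upright in a hole of the foam rack, head resting on the rack. Origin: centre of the underside of its head; z up. Head disc 30 mm wide, 4 mm high; shank 12 mm thick, 36.5 mm long, tapered tip. Same shape after half a turn. Loosely held it falls and follows the thread by its own weight.
- screw_wing (a point): Middle of the screw's flat wing: 32 mm long (screw's x), 10 mm thick (y), 28 mm high, standing on the head disc; this point is 18 mm above the screw's origin, the wing's top 32 mm. Axes as the screw's.
- screw_lugs (a point): Between the screw's two lugs, 21.5 mm below its origin: round studs 4 mm thick along the screw's x, 18 mm over both. Lugs on the ledge: head 11.5 mm above the cradle. In the slots: head drops to 3.5 mm, anticlockwise blocked; clockwise from above screws it in, 4.2 mm per 80 degrees, 1 mm play, snug after about 75 to 110 degrees. Turns at 0.02 N m, snug at 0.06, forced beyond 0.1 N m.
- rack: White foam tube rack, fixed, 200 (x) x 110 (y) x 43 mm; origin: centre of its underside. Two open 20 mm holes, 39 mm deep, at x = -65 and +65 mm, y = 0: one holds the screw, the other a loose tube. Three tubes fixed in its middle (x = 0; y = -34, 0, 34 mm) rise to 100 mm.
- spare_tube: Loose red-capped tube, 16 mm wide, 100 mm tall, standing in the rack's other hole. Origin: its bottom. To be left alone.
- tape: Roll of white tape, 68 mm wide, 25 mm high, lying on the bench to the left of the mixer. Origin: centre of its underside. To be left alone.
- cup: White plastic cup, 74 mm wide, 85 mm high, on the bench to the left of the mixer. Origin: centre of its underside. To be left alone.
- holder: Small white needle holder standing on its flange, 38 mm wide, 63 mm tall, on the bench behind the foam rack. Origin: centre of its underside. To be left alone.
- spray: Blue bottle, 52 mm wide, 150 mm tall, behind and to the right of the rack. Origin: centre of its underside. To be left alone.
There are look-alikes about, which are no part of the job. Leave any red look-alike of the screw alone.

How it is judged:
By the outcome, as a careful person would: the job done as asked, in the order asked, and still so for the second after the job is handed in, with the robot touching nothing.
It also fails if it takes over 72 s, if anything falls off the work surface, if the arm or the gripper's body presses on something with over 40 N, if the wrist force passes 120 N, or if a joint passes its speed limit or range.

## Working session

There is one attempt and no reset: what is moved stays moved. The work goes in short steps, Python scripts to look and compute and a tool call to move; the robot and the scene stay as the last step left them, time stands still between calls to the robot, and variables do not carry over. Pictures are saved under pics/ and viewed, about 8 in all and at most 12, crops included, and the job is handed in when it is done.

Besides the shell and the picture viewer there is one more tool, called after "Request:" as name(argument=value, ...), one argument or row to a line, values as JSON. servo_tool: Moves the arm, as the interface text tells. Its arguments: {"type":"object","properties":{"deltas":{"type":"string"},"jaw":{"type":"number"},"newtons":{"type":"number"}},"required":["deltas"]}

```bash
mkdir -p pics
cat > h.py <<'E'
import numpy as np, cv2
from plant import ctrl
from scipy.spatial.transform import Rotation as R
def rot(q): return R.from_quat([q[1],q[2],q[3],q[0]]).as_matrix()
def proj(name,P):
    P=np.atleast_2d(P).astype(float); m=ctrl.camera_model(name); K=np.array(m["camera_matrix"])
    if name!="wrist":
        return cv2.projectPoints(P,np.array(m["rvec"]),np.array(m["tvec"]),K,None)[0][:,0]
    s=ctrl.get_state(); T=np.eye(4);T[:3,:3]=rot(s["eef_rot"]);T[:3,3]=s["position"]
    M=np.linalg.inv(T@np.array(m["hand_eye"])); c=P@M[:3,:3].T+M[:3,3]
    n=np.linalg.norm(c[:,:2],axis=1); th=np.arctan2(n,c[:,2])
    return np.c_[K[0,0]*th*c[:,0]/n+K[0,2],K[1,1]*th*c[:,1]/n+K[1,2]]
def ray(name,uv):
    m=ctrl.camera_model(name); K=np.array(m["camera_matrix"]); u,v=uv
    a=(u-K[0,2])/K[0,0]; b=(v-K[1,2])/K[1,1]
    if name!="wrist":
        Rm=cv2.Rodrigues(np.array(m["rvec"]))[0]; o=-Rm.T@np.array(m["tvec"]).ravel(); return o,Rm.T@np.array([a,b,1])
    s=ctrl.get_state(); T=np.eye(4);T[:3,:3]=rot(s["eef_rot"]);T[:3,3]=s["position"]
    M=T@np.array(m["hand_eye"]); r=np.hypot(a,b); d=np.array([np.sin(r)*a/r,np.sin(r)*b/r,np.cos(r)])
    return M[:3,3],M[:3,:3]@d
def onz(name,uv,z):
    o,d=ray(name,uv); return o+d*(z-o[2])/d[2]
def snap(name,f=None):
    im=np.array(ctrl.read_camera(name))
    if f: cv2.imwrite("pics/"+f,im)
    return im
E
python3 - <<'E'
from h import *
ims=[snap(n) for n in("scene","side","wrist")]
for n,i in zip("abc",ims): cv2.imwrite(f"pics/{n}0.png",i)
cv2.imwrite("pics/all0.png",np.hstack([cv2.resize(i,(512,384)) for i in ims[:2]]))
for n in("scene","side"):
  m=ctrl.camera_model(n); print(n,ray(n,(256,192))[0].round(3))
  for t in("mixer","cradle","screw","rack","fin","cradle_hole","screw_wing","spare_tube"):
    print(n,t,[(np.round(d["conf"],2),np.round(d["bbox"]).tolist()) for d in ctrl.recognise(t,n)[:4]])
s=ctrl.get_state();print(s["position"],rot(s["eef_rot"]).round(3).tolist(),s["t"],s["contact_force"])
E
```

```text
scene [ 1.152 -0.454  1.206]
scene mixer [(np.float64(0.77), [252.0, 136.0, 365.0, 241.0])]
scene cradle [(np.float64(0.74), [269.0, 152.0, 344.0, 207.0])]
scene screw [(np.float64(0.7), [165.0, 320.0, 180.0, 338.0]), (np.float64(0.63), [128.0, 209.0, 139.0, 222.0])]
scene rack [(np.float64(0.76), [146.0, 215.0, 226.0, 287.0])]
scene fin [(np.float64(0.86), [270.0, 155.0, 348.0, 207.0])]
scene cradle_hole [(np.float64(0.95), [268.0, 150.0, 347.0, 210.0]), (np.float64(0.27), [160.0, 226.0, 170.0, 240.0])]
scene screw_wing [(np.float64(0.71), [130.0, 202.0, 140.0, 221.0]), (np.float64(0.64), [158.0, 226.0, 171.0, 240.0]), (np.float64(0.58), [155.0, 193.0, 163.0, 208.0])]
scene spare_tube []
side [ 0.417 -0.86   0.75 ]
side mixer [(np.float64(0.63), [221.0, 144.0, 300.0, 214.0])]
side cradle [(np.float64(0.84), [241.0, 144.0, 284.0, 185.0]), (np.float64(0.54), [216.0, 244.0, 305.0, 312.0])]
side screw [(np.float64(0.69), [180.0, 280.0, 198.0, 309.0]), (np.float64(0.64), [184.0, 263.0, 196.0, 283.0]), (np.float64(0.63), [227.0, 270.0, 241.0, 286.0])]
side rack [(np.float64(0.73), [214.0, 245.0, 306.0, 311.0]), (np.float64(0.24), [342.0, 278.0, 372.0, 334.0])]
side fin [(np.float64(0.87), [241.0, 147.0, 289.0, 180.0]), (np.float64(0.74), [259.0, 133.0, 278.0, 149.0])]
side cradle_hole [(np.float64(0.94), [241.0, 152.0, 284.0, 185.0]), (np.float64(0.45), [226.0, 271.0, 240.0, 287.0])]
side screw_wing [(np.float64(0.72), [184.0, 262.0, 196.0, 279.0]), (np.float64(0.65), [224.0, 147.0, 235.0, 159.0]), (np.float64(0.6), [226.0, 147.0, 302.0, 215.0]), (np.float64(0.54), [184.0, 287.0, 198.0, 307.0])]
side spare_tube []
[ 0.13493838 -0.58465346  0.2091181 ] [[-0.974, 0.0, 0.225], [-0.225, -0.0, -0.974], [0.0, -1.0, 0.0]] 0.95 [ 0.22556857  0.12494345 -0.67924178]
```

View pics/a0.png

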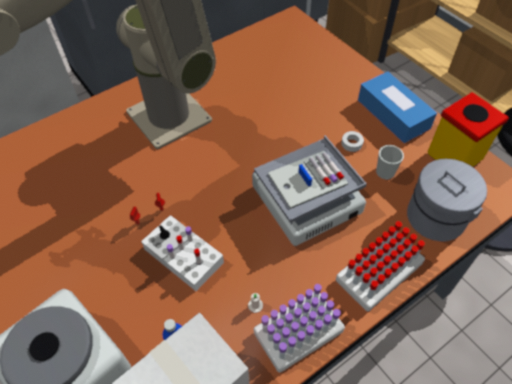

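View pics/b0.png

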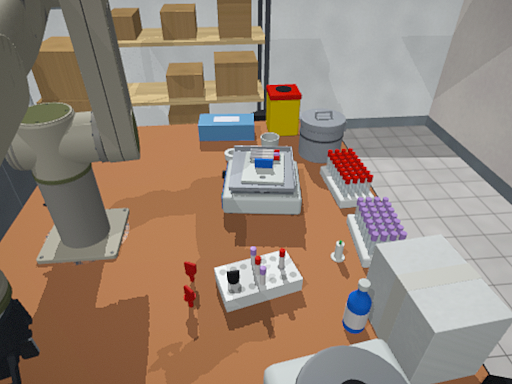

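The scene view shows the rack at (183,250) with the black screw at (164,232). Red look-alikes stand outside it at (135,213) and (159,201), and the loose red-capped tube is at (197,252). The mixer with the cradle is at (308,190), its blue fin at (305,175). The side view agrees: screw (233,277), red decoys (190,269) and (189,294), fin (263,162). I choose the black screw in the rack.

Run:
```python
from h import *
def tri(a,b):
  (o1,d1),(o2,d2)=ray("scene",a),ray("side",b)
  d1=d1/np.linalg.norm(d1);d2=d2/np.linalg.norm(d2)
  t=np.linalg.lstsq(np.c_[d1,-d2],o2-o1,rcond=None)[0]
  p,q=o1+t[0]*d1,o2+t[1]*d2; return ((p+q)/2).round(3),np.linalg.norm(p-q).round(4)
print("screw",tri((164.5,232),(233,278)));print("fin",tri((305,175),(263,163)))
for n in("scene","side"):
  for t in("mixer","rack","cradle"):
    o=ctrl.outline_of(t,n)
    if o:
      c=max(cv2.findContours(o[0]["mask"].astype(np.uint8),0,2)[0],key=cv2.contourArea)
      print(n,t,[onz(n,p,{"mixer":.115,"rack":.043,"cradle":.123}[t]).round(3)[:2].tolist() for p in cv2.approxPolyDP(c,3,True)[:,0]])
im=[cv2.imread("pics/a0.png")[140:250,240:380],cv2.imread("pics/b0.png")[130:240,200:340]]
cv2.imwrite("pics/c1.png",np.hstack([cv2.resize(i,(400,314),interpolation=2) for i in im]))
m=ctrl.camera_model("wrist");print(m)
```

```text
screw (array([ 0.428, -0.254,  0.048]), np.float64(0.0048))
fin (array([0.552, 0.135, 0.135]), np.float64(0.0001))
scene mixer [[0.464, 0.29], [0.435, 0.053], [0.448, 0.034], [0.492, 0.005], [0.694, -0.019], [0.726, 0.167], [0.717, 0.208], [0.671, 0.23], [0.67, 0.257], [0.653, 0.269]]
scene rack [[0.386, -0.213], [0.392, -0.245], [0.432, -0.24], [0.444, -0.25], [0.434, -0.269], [0.397, -0.26], [0.413, -0.313], [0.431, -0.32], [0.619, -0.268], [0.595, -0.175], [0.577, -0.164], [0.447, -0.187]]
scene cradle [[0.507, 0.245], [0.477, 0.068], [0.606, 0.044], [0.635, 0.217]]
side mixer [[0.441, -0.292], [0.416, -0.293], [0.421, -0.331], [0.441, -0.324]]
side rack [[0.581, -0.185], [0.556, -0.239], [0.547, -0.231], [0.556, -0.175], [0.498, -0.184], [0.496, -0.15], [0.485, -0.152], [0.476, -0.192], [0.386, -0.215], [0.411, -0.348], [0.589, -0.306], [0.602, -0.27]]
side cradle [[0.629, 0.2], [0.59, 0.245], [0.508, 0.225], [0.478, 0.062], [0.594, 0.029]]
{'camera_matrix': array([[297.31863964,   0.        , 257.92671675],
       [  0.        , 297.31863964, 191.67496848],
       [  0.        ,   0.        ,   1.        ]]), 'hand_eye': array([[ 1.12547927e-03,  9.64488461e-01,  2.64122589e-01,
        -6.80126536e-02],
       [-5.24522337e-05, -2.64122699e-01,  9.64489086e-01,
        -1.66756809e-01],
       [ 9.99999365e-01, -1.09936629e-03, -2.46675047e-04,
        -3.84244796e-04],
       [ 0.00000000e+00,  0.00000000e+00,  0.00000000e+00,
         1.00000000e+00]])}
```

View pics/c1.png

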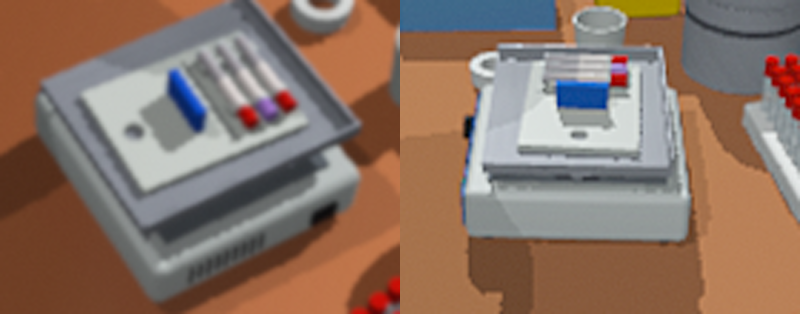

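The crops show the cradle with its fin and the hole at about (137,130) on the left. It stands a few cm short of the back lip and clear of the left lip. Next I move to hover over it with the wrist camera.

```bash
cat >> h.py <<'E'
def go(p,zang,n=1):
    """delta (cm, deg) to put TCP at p, pointing down, tool z at world angle zang (deg)"""
    s=ctrl.get_state(); Rm=rot(s["eef_rot"]); a=np.radians(zang); z=np.array([np.cos(a),np.sin(a),0]); y=np.array([0,0,-1.])
    G=np.c_[np.cross(y,z),y,z]; d=Rm.T@(np.array(p)-s["position"])*100; r=np.degrees(R.from_matrix(Rm.T@G).as_rotvec())
    print("delta",d.round(2),r.round(2),"dist",np.linalg.norm(d).round(1)); return d,r
E
python3 -c "
from h import *
go([.56,.14,.25],80);go([.40,-.25,.27],0)"
```

```text
delta [-57.71  -4.09 -61.05] [  -0.   -157.01    0.  ] dist 84.1
delta [-33.35  -6.09 -26.65] [ -0.   -77.01   0.  ] dist 43.1
```

Request:
servo_tool(
  deltas="-33 -6 -27 0 -77 0;-33 -6 -27 0 -77 0;-33 -6 -27 0 -77 0;-33 -6 -27 0 -77 0;-33 -6 -27 0 -77 0;-33 -6 -27 0 -77 0;-33 -6 -27 0 -77 0;-33 -6 -27 0 -77 0;-33 -6 -27 0 -77 0;-33 -6 -27 0 -77 0",
)

```text
t: 2.25
position: [0.3981, -0.2446, 0.2702]
eef_rot: [0.503, -0.502, 0.497, -0.498]
contact_force: [0.5, -0.1, 0.3]
gripper_width: 0.0857
```

```bash
python3 -c "
from h import *
im=snap('wrist','w1.png')
print([(d['conf'],d['bbox']) for d in ctrl.recognise('screw','wrist')])
go([.56,.14,.25],80)
print(proj('wrist',[.428,-.254,.06]))"
```

```text
[(0.94, [192.0, 186.1, 217.6, 208.4]), (0.6, [187.9, 128.5, 211.3, 147.5]), (0.56, [266.7, 157.6, 296.4, 182.2])]
delta [-38.7    1.91  16.41] [ 2.000e-02 -7.998e+01  3.000e-02] dist 42.1
[[281.81592305 170.15677927]]
```

View pics/w1.png

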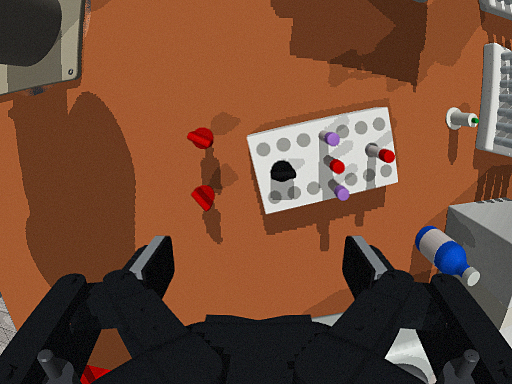

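The wrist view shows the rack with the black screw at (283,170), red decoys at (201,137) and (203,197) outside it, and the loose red-capped tube at (387,156). The choice is confirmed: the black one at (283,170).

```bash
python3 -c "
from h import *
for p in [(248,135),(388,108),(398,182),(267,213)]: print(onz('wrist',p,.043).round(4))
print('screwbase',onz('wrist',(283,172),.06).round(4))
im=cv2.imread('pics/w1.png');cv2.imwrite('pics/w1c.png',cv2.resize(im[130:215,245:330],(680,680),interpolation=2)[:600])
print(ctrl.get_state()['t'])"
```

```text
[ 0.3841 -0.21    0.043 ]
[ 0.5782 -0.1669  0.043 ]
[ 0.603  -0.2729  0.043 ]
[ 0.4098 -0.3185  0.043 ]
screwbase [ 0.4296 -0.2564  0.06  ]
2.35
```

Request:
servo_tool(
  deltas="-39 2 16 0 -80 0;-39 2 16 0 -80 0;-39 2 16 0 -80 0;-39 2 16 0 -80 0;-39 2 16 0 -80 0;-39 2 16 0 -80 0;-39 2 16 0 -80 0;-39 2 16 0 -80 0;-39 2 16 0 -80 0;-39 2 16 0 -80 0",
)

```text
t: 3.35
position: [0.5563, 0.144, 0.2477]
eef_rot: [-0.705, 0.705, -0.06, 0.059]
contact_force: [0.1, -0.6, -0.3]
gripper_width: 0.0854
```

```bash
python3 -c "
from h import *
im=snap('wrist','w2.png')
s=ctrl.get_state();print(s['position'],s['joints'].__repr__())
b=cv2.inRange(cv2.cvtColor(im,cv2.COLOR_BGR2HSV),(105,150,60),(130,255,255))
n,l,st,c=cv2.connectedComponentsWithStats(b)
for i in range(1,n):
  if st[i,4]>150: print(st[i],c[i])
cv2.imwrite('pics/w2b.png',cv2.resize(im[:300],None,fx=1.56,fy=1.56,interpolation=2))
"
```

```text
[0.55608339 0.14262012 0.24793861] array([ 1.61902514e-01,  4.90105518e-02,  1.50412746e+00, -2.15798370e-04,
        1.59021952e+00, -1.23856324e+00])
[ 479    0   33  136 1881] [498.48697501  64.46464646]
[169  56 183  10 417] [259.34532374  58.48441247]
[240 149  14  68 856] [246.76985981 181.85163551]
[  0 283  15  28 312] [  5.65705128 297.81410256]
```

View pics/w2b.png

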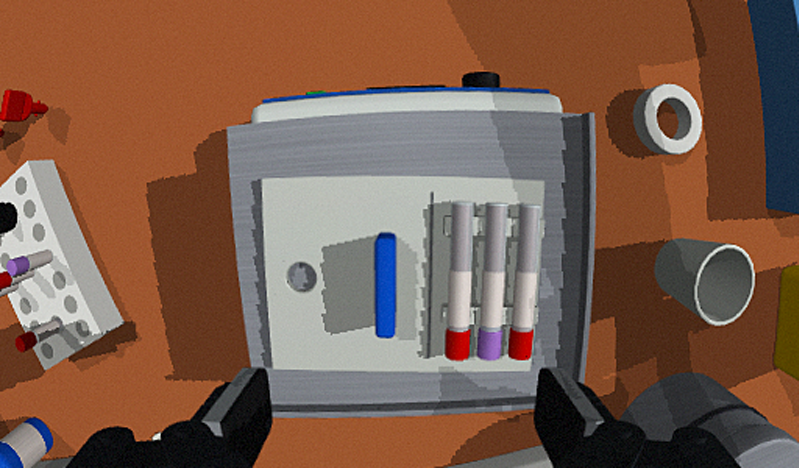

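The view from above the mixer has image down = +x (back) and right = +y (left). The hole is at (301,276), the fin spans (385,233) to (385,337), the left lip is the strip at x≈590, and the back lip is the strip at y≈408. The cradle is about 2 cm from the back lip and 2–3 cm from the left lip.

Run:
```python
from h import *
f=lambda p,z: onz('wrist',(p[0]/1.5625,p[1]/1.5625),z)
# account: TCP pose now vs image
print("cradle",[f(p,.123).round(4)[:2].tolist() for p in [(262,179),(545,181),(530,371),(272,369)]])
print("hole",f((301,276),.123).round(4), "fin",f((386,285),.155).round(4),"finends",f((386,236),.155).round(4),f((386,334),.155).round(4))
print("liptop outer L",f((595,115),.127).round(4),f((581,410),.127).round(4))
print("right edge",f((228,127),.115).round(4),f((243,412),.115).round(4))
print("back lip out",f((243,412),.127).round(4))
im=cv2.imread('pics/w2.png');cv2.imwrite('pics/w2l.png',cv2.resize(im[65:275,330:390],None,fx=2.85,fy=2.85,interpolation=2))
a=cv2.resize(im[65:275,340:390],None,fx=2.85,fy=2.85,interpolation=2);b=cv2.resize(im[225:275,145:385],None,fx=2.7,fy=2.7,interpolation=2)
o=np.zeros((600,800,3),np.uint8);o[:a.shape[0],:a.shape[1]]=a[:600];o[:b.shape[0],150:150+b.shape[1]]=b
c=cv2.resize(im[160:195,175:210],None,fx=12,fy=12,interpolation=2);o[150:570,200:620]=c
cv2.imwrite('pics/w2d.png',o)
```

```text
cradle [[0.4757, 0.0656], [0.5079, 0.2439], [0.6366, 0.2201], [0.6042, 0.0413]]
hole [0.5429 0.0779 0.123 ] fin [0.5511 0.1342 0.155 ] finends [0.5232 0.1393 0.155 ] [0.5805 0.1288 0.155 ]
liptop outer L [0.4685 0.284  0.127 ] [0.675  0.2566 0.127 ]
right edge [0.4351 0.0461 0.115 ] [0.6392 0.0045 0.115 ]
back lip out [0.6333 0.0105 0.127 ]
```

View pics/w2d.png

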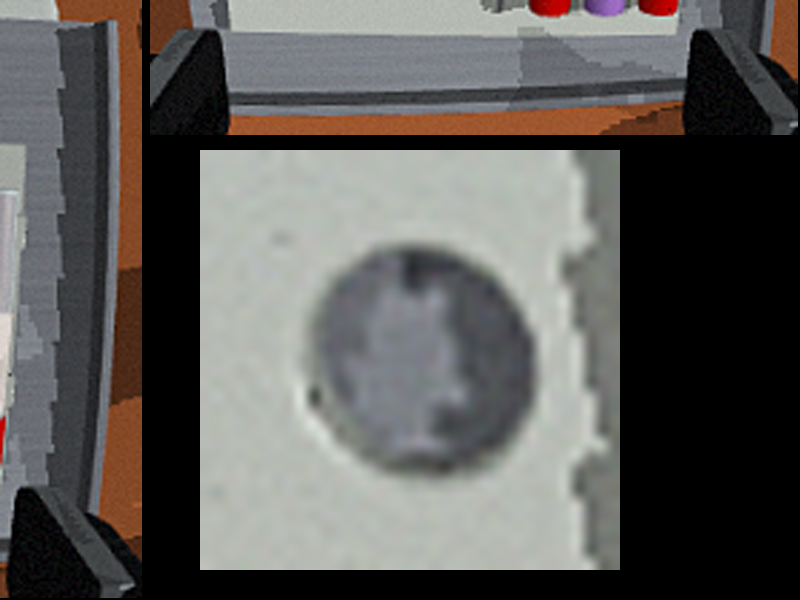

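Run:
```python
from h import *
P=[onz('wrist',p,.127)[:2] for p in [(174.6,266),(345,262.3),(377.5,72),(372.3,244)]]
print(np.round(P,4)); d=P[1]-P[0]; e=P[3]-P[2]
print("yaw back",np.degrees(np.arctan2(-d[0],d[1])),"yaw left",np.degrees(np.arctan2(e[1],e[0])))
for ya in(-8,-9):
  c,s=np.cos(np.radians(ya)),np.sin(np.radians(ya));X=np.array([c,s]);Y=np.array([-s,c])
  xb=P[0]@X-.005,P[1]@X-.005; yl=P[2]@Y,P[3]@Y
  print(ya,"lip x",np.round(xb,4),"y",np.round(yl,4))
  C=[np.array(q) for q in [[.4757,.0656],[.5079,.2439],[.6366,.2201],[.6042,.0413]]]
  print([ (round(q@X,4),round(q@Y,4)) for q in C])
# fin fit
go([.551,.134,.142],81)
print(ctrl.get_state()['t'])
```

```text
[[0.6389 0.0329]
 [0.6673 0.224 ]
 [0.4666 0.2806]
 [0.651  0.2575]]
yaw back -8.431058021748731 yaw left -7.127782953045568
-8 lip x [0.6231 0.6246] y [0.3428 0.3456]
[(np.float64(0.4619), np.float64(0.1312)), (np.float64(0.469), np.float64(0.3122)), (np.float64(0.5998), np.float64(0.3066)), (np.float64(0.5926), np.float64(0.125))]
-9 lip x [0.6209 0.619 ] y [0.3501 0.3562]
[(np.float64(0.4596), np.float64(0.1392)), (np.float64(0.4635), np.float64(0.3204)), (np.float64(0.5943), np.float64(0.317)), (np.float64(0.5903), np.float64(0.1353))]
delta [-0.34 10.6  -0.93] [ 0.04 -0.76 -0.09] dist 10.6
3.4
```

Request:
servo_tool(
  deltas="-0.35 5 -0.9 0 0 0;-0.35 8 -0.9 0 0 0;-0.35 10 -0.9 0 0 0;-0.35 11.2 -0.9 0 0 0;-0.35 11.7 -0.9 0 0 0;-0.35 11.7 -0.9 0 0 0;-0.35 11.7 -0.9 0 0 0",
  jaw=-0.2,
  newtons=20,
)

```text
t: 4.1
position: [0.5518, 0.1342, 0.1336]
eef_rot: [0.705, -0.704, 0.061, -0.063]
contact_force: [0.0, 0.4, 1.0]
gripper_width: 0.0342
```

Request:
servo_tool(
  deltas="0 0 0 0 0 0;0 0 0 0 0 0;0 0 0 0 0 0;0 0 0 0 0 0;0 0 0 0 0 0;0 0 0 0 0 0",
  jaw=-1,
)

```text
t: 4.7
position: [0.5513, 0.1346, 0.1329]
eef_rot: [0.705, -0.704, 0.061, -0.062]
contact_force: [-0.8, 0.4, 5.8]
gripper_width: -0.0003
```

Run:
```python
from h import *
s=ctrl.get_state();print(s);
z=rot(s["eef_rot"])[:,2];print(np.degrees(np.arctan2(z[1],z[0])))
```

```text
{'t': 4.7, 'joints': array([ 1.48991486e-01,  8.98053189e-02,  1.67251500e+00,  7.08119917e-05,
        1.37797941e+00, -1.24726400e+00]), 'dq': array([ 3.84193252e-04,  8.56812379e-04,  2.39386262e-04, -1.37942621e-03,
       -7.00889676e-05,  6.66935990e-04]), 'joint_torque': array([-1.11403491e-01, -5.00734091e+01, -4.57059574e+01, -6.22760039e-02,
       -1.87391541e-01,  8.72754372e-04]), 'position': array([0.55129292, 0.13455196, 0.13289668]), 'eef_rot': array([ 0.70454611, -0.70428433,  0.06119729, -0.06207462]), 'contact_force': array([-0.80604743,  0.38212541,  5.82038832]), 'ft_torque': array([ 0.0622294,  0.0695442, -0.0099061]), 'gripper_width': -0.0003010465678042012}
79.99878808614075
```

Run:
```python
from h import *
im=snap('wrist');sd=snap('side')
o=np.hstack([cv2.resize(im,(512,384)),cv2.resize(sd[120:240,210:300],(288,384),interpolation=2)]);cv2.imwrite('pics/w3.png',o)
```

```text
(no output)
```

View pics/w3.png

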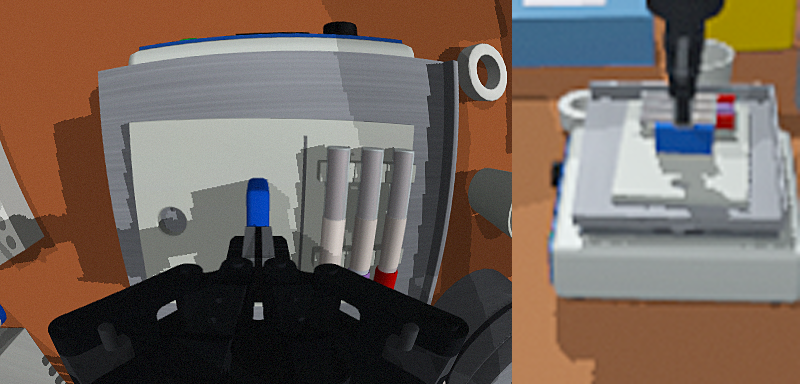

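The wrist view shows the fingers shut at the fin's line (258,240). In the side view their tips end at the fin's top edge, so the fin was not gripped. I'll check the heights.

Run:
```python
from h import *
s=ctrl.get_state();p=s["position"]
print("tcp side",proj("side",p),"scene",proj("scene",p))
for z in(.115,.123,.14,.155,.17): print(z,proj("side",[.551,.134,z]).round(1),proj("scene",[.551,.134,z]).round(1),proj("wrist",[.5245,.139,z]).round(1))
sd=snap("side");sc=snap("scene")
# blue fin bbox in both
for n,i,b in(("side",sd,(225,140,300,190)),("scene",sc,(270,145,350,210)),("scene0",cv2.imread("pics/a0.png"),(270,145,350,210)),("side0",cv2.imread("pics/b0.png"),(225,140,300,190))):
  m=cv2.inRange(cv2.cvtColor(i,cv2.COLOR_BGR2HSV),(105,150,60),(130,255,255))[b[1]:b[3],b[0]:b[2]]
  x,y,w,h=cv2.boundingRect(m);print(n,x+b[0],y+b[1],w,h)
cv2.imwrite("pics/s3.png",np.hstack([cv2.resize(sc[120:220,270:350],(400,500),interpolation=2),cv2.resize(sd[100:200,225:305],(400,500),interpolation=2)]))
```

```text
tcp side [[262.90089162 163.71464588]] scene [[304.60704862 175.58665426]]
0.115 [[262.7 168.5]] [[303.9 179.6]] [[256.3 173.7]]
0.123 [[262.8 166.4]] [[304.1 177.8]] [[256.2 176.4]]
0.14 [[262.9 161.9]] [[304.6 174. ]] [[256.1 183.1]]
0.155 [[263.  157.9]] [[304.9 170.6]] [[255.9 190.2]]
0.17 [[263.  153.8]] [[305.3 167.2]] [[255.7 198.9]]
side 225 158 48 17
scene 299 169 13 16
scene0 299 165 13 20
side0 225 158 48 17
```

View pics/s3.png

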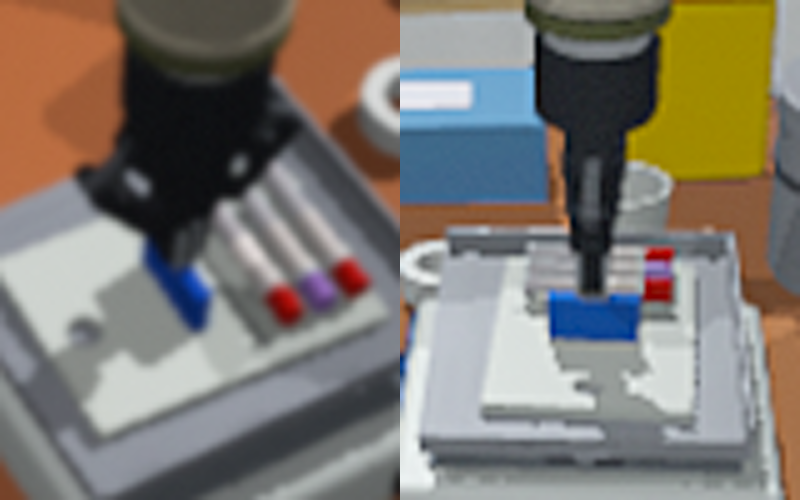

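Run:
```python
from h import *
s=ctrl.get_state();Rm=rot(s["eef_rot"]);p=s["position"]
for y in(.0,-.013,-.019,-.03,-.04):
  print(y,[proj("wrist",p+Rm@np.array([x,y,z])).round(0).tolist() for z in(0,.043) for x in(-.011,.011)])
im=snap("wrist");a=cv2.resize(im[160:300,200:320],(400,467),interpolation=2)
b=cv2.resize(cv2.imread("pics/w1.png")[220:320,80:240],(400,250),interpolation=2)
o=np.zeros((467,800,3),np.uint8);o[:,:400]=a;o[:250,400:]=b;cv2.imwrite("pics/w4.png",o)
```

```text
0.0 [[[257.0, 207.0]], [[257.0, 241.0]], [[328.0, 206.0]], [[325.0, 240.0]]]
-0.013 [[[257.0, 214.0]], [[257.0, 250.0]], [[333.0, 214.0]], [[330.0, 249.0]]]
-0.019 [[[257.0, 218.0]], [[257.0, 255.0]], [[336.0, 217.0]], [[332.0, 254.0]]]
-0.03 [[[256.0, 226.0]], [[257.0, 265.0]], [[341.0, 225.0]], [[337.0, 263.0]]]
-0.04 [[[256.0, 234.0]], [[257.0, 274.0]], [[346.0, 233.0]], [[342.0, 272.0]]]
```

View pics/w4.png

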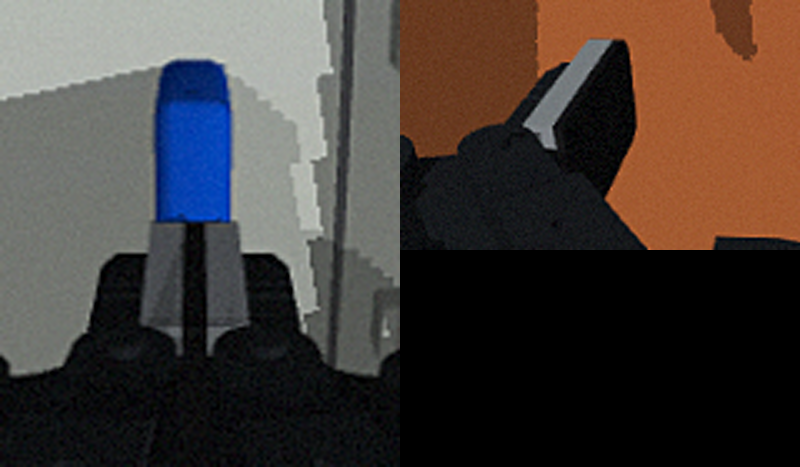

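The wrist close-up shows the pad tips at row ≈226. A TCP at the tips would put them at row ≈207. Together with the contact on the fin's top at z=0.155 while the TCP reads 0.133, this says the real tips sit about 22 mm behind the reported TCP. I'll correct for that empirically.

Request:
servo_tool(
  deltas="0 -1 0 0 0 0;0 -1 0 0 0 0;0 -1 0 0 0 0;0 -0.5 0 0 0 0;0 0 0 0 0 0;0 0.8 0 0 0 0;0 1.6 0 0 0 0;0 2.3 0 0 0 0;0 2.3 0 0 0 0",
  jaw=-0.2,
)

```text
t: 5.85
position: [0.5496, 0.1342, 0.1071]
eef_rot: [-0.704, 0.705, -0.063, 0.061]
contact_force: [0.0, -0.5, -0.0]
gripper_width: 0.0343
```

Request:
servo_tool(
  deltas="0 0 0 0 0 0;0 0 0 0 0 0;0 0 0 0 0 0;0 0 0 0 0 0;0 0 0 0 0 0",
  jaw=-1,
)

```text
t: 6.35
position: [0.551, 0.1344, 0.1094]
eef_rot: [0.704, -0.704, 0.061, -0.062]
contact_force: [0.7, -1.1, -0.5]
gripper_width: 0.0118
```

Request:
servo_tool(
  deltas="0.2 0 0.3 0 0 0;0.4 0 0.6 0 -0.5 0;0.6 0 0.9 0 -1 0;0.8 0 1.2 0 -1.5 0;1 0 1.5 0 -2 0;1.2 0 1.8 0 -2 0;1.4 0 2.1 0 -2 0;1.6 0 2.4 0 -2 0;1.8 0 2.6 0 -2 0;1.8 0 2.7 0 -2 0",
)

```text
t: 7.35
position: [0.5737, 0.1579, 0.1094]
eef_rot: [-0.705, 0.706, -0.049, 0.049]
contact_force: [-2.4, -4.6, 3.9]
gripper_width: 0.0114
```

Run:
```python
from h import *
s=ctrl.get_state();print(s["position"],s["contact_force"],rot(s["eef_rot"]).T@s["contact_force"]);im=snap('wrist','w5.png')
```

```text
[0.57370196 0.15787887 0.10935768] [-2.41887777 -4.63757893  3.86407606] [-1.74992598 -3.86333528 -4.92966443]
```

Request:
servo_tool(
  deltas="0.15 0 0 0 0 0;0.3 0 0 0 0 0;0.4 0 0 0 0 0;0.4 0 0 0 0 0",
)

```text
t: 7.8
position: [0.5768, 0.1582, 0.1094]
eef_rot: [0.706, -0.705, 0.049, -0.049]
contact_force: [-6.2, -0.1, 5.3]
gripper_width: 0.0113
```

Request:
servo_tool(
  deltas="0.1 0 0 0 0 0;0.2 0 0 0 0 0;0.3 0 0 0 0 0;0.3 0 0 0 0 0",
)

```text
t: 8.2
position: [0.5797, 0.1579, 0.1094]
eef_rot: [0.706, -0.705, 0.049, -0.049]
contact_force: [-5.8, -0.1, 6.4]
gripper_width: 0.0117
```

```bash
cat >> h.py <<'E'
def st():
    s=ctrl.get_state(); Rm=rot(s["eef_rot"]); z=Rm[:,2]
    print("t",s["t"],"p",s["position"].round(4),"zang",np.degrees(np.arctan2(z[1],z[0])).round(2),"Ftool",(Rm.T@s["contact_force"]).round(2),"T",(Rm.T@s["ft_torque"]).round(3),"w",round(s["gripper_width"],4)); return s
E
python3 -c "
from h import *
st()"
```

```text
t 8.2 p [0.5797 0.1579 0.1094] zang 82.05 Ftool [-5.78 -6.39 -0.9 ] T [-0.071 -0.059  0.859] w 0.0117
```

Request:
servo_tool(
  deltas="0.1 0 0 0 0 0;0.2 0 0 0 0 0;0.3 0 0 0 0 0;0.3 0 0 0 0 0",
)

```text
t: 8.6
position: [0.5824, 0.1576, 0.1094]
eef_rot: [0.706, -0.705, 0.05, -0.048]
contact_force: [-7.4, 0.6, 6.5]
gripper_width: 0.0116
```

Request:
servo_tool(
  deltas="0.1 0 0 0 0 0;0.2 0 0 0 0 0;0.2 0 0 0 0 0",
)

```text
t: 8.9
position: [0.5828, 0.1572, 0.1094]
eef_rot: [0.706, -0.705, 0.051, -0.047]
contact_force: [-15.6, -0.3, 12.3]
gripper_width: 0.0113
```

```bash
python3 -c "
from h import *
st()"
```

```text
t 8.9 p [0.5828 0.1572 0.1094] zang 82.08 Ftool [-15.5  -12.27  -2.4 ] T [-0.432 -0.246  2.353] w 0.0113
```

Request:
servo_tool(
  deltas="-0.1 0 0 0 0 0;-0.1 0 0.2 0 0 0;-0.1 0 0.4 0 0 0;-0.1 0 0.6 0 0 0;-0.1 0 0.6 0 0 0",
)

```text
t: 9.4
position: [0.5832, 0.1596, 0.1093]
eef_rot: [-0.704, 0.707, -0.051, 0.048]
contact_force: [-15.2, -15.2, 13.3]
gripper_width: 0.0112
```

```bash
python3 -c "
from h import *
st()"
```

```text
t 9.4 p [0.5832 0.1596 0.1093] zang 81.98 Ftool [-12.99 -13.17 -17.21] T [-2.606 -0.233  1.94 ] w 0.0112
```

Request:
servo_tool(
  deltas="0 0 0.1 0 0 0;0 0 0.2 0 0 0;0 0 0.3 0 0 0;0 0 0.3 0 0 0",
)

```text
t: 9.8
position: [0.5835, 0.1622, 0.1093]
eef_rot: [-0.704, 0.707, -0.051, 0.048]
contact_force: [-15.6, -17.5, 14.3]
gripper_width: 0.0109
```

```bash
python3 -c "
from h import *
st()"
```

```text
t 9.8 p [0.5835 0.1622 0.1093] zang 81.97 Ftool [-13.06 -14.13 -19.56] T [-2.897 -0.253  1.962] w 0.0109
```

Request:
servo_tool(
  deltas="-0.1 -0.1 -0.1 0 0 0;-0.1 -0.1 0 0 0 0;-0.1 -0.1 0.1 0 0 0;-0.1 -0.1 0.1 0 0 0",
)

```text
t: 10.2
position: [0.5836, 0.1629, 0.1094]
eef_rot: [-0.703, 0.707, -0.051, 0.049]
contact_force: [-6.9, -17.8, 5.3]
gripper_width: 0.0117
```

```bash
python3 -c "
from h import *
st()"
```

```text
t 10.2 p [0.5836 0.1629 0.1094] zang 81.95 Ftool [ -4.31  -5.16 -18.58] T [-2.693 -0.217  0.587] w 0.0117
```

Request:
servo_tool(
  deltas="0 0 0.1 0 0 0;0 0 0.2 0 0 0;0 0 0.2 0 0 0",
)

```text
t: 10.5
position: [0.5836, 0.1629, 0.1094]
eef_rot: [-0.702, 0.708, -0.051, 0.049]
contact_force: [-9.1, -26.5, 7.5]
gripper_width: 0.0116
```

```bash
python3 -c "
from h import *
st()
im=snap('wrist','w6.png');cv2.imwrite('pics/w6b.png',cv2.resize(im[:300],None,fx=1.56,fy=1.56,interpolation=2))"
```

```text
t 10.5 p [0.5836 0.1629 0.1094] zang 81.9 Ftool [ -5.24  -7.25 -27.62] T [-4.014 -0.241  0.815] w 0.0116
```

View pics/w6b.png

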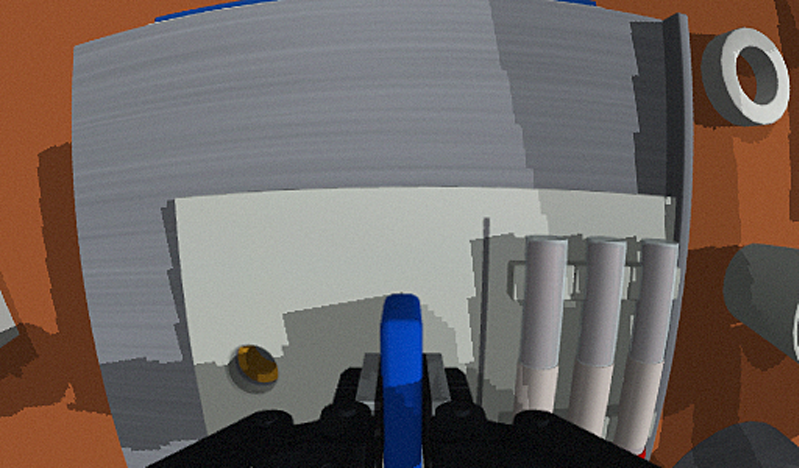

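Request:
servo_tool(
  deltas="0.05 0 -0.15 0 0 0;0.05 0 -0.2 0 0 0;0.05 0 -0.2 0 0 0",
)

```text
t: 10.85
position: [0.5836, 0.1629, 0.1094]
eef_rot: [-0.704, 0.707, -0.051, 0.048]
contact_force: [-8.7, -17.2, 5.5]
gripper_width: 0.012
```

```bash
python3 -c "
from h import *
st()
im=snap('wrist','w7.png')"
```

```text
t 10.85 p [0.5836 0.1629 0.1094] zang 81.94 Ftool [ -6.23  -5.35 -18.25] T [-2.724 -0.286  0.988] w 0.012
```

Request:
servo_tool(
  deltas="0 0 -0.1 0 0 0;-0.05 -0.1 -0.1 0 0 0;-0.1 -0.1 -0.1 0 0 0;-0.1 -0.1 -0.1 0 0 0",
  jaw=-0.2,
)

```text
t: 11.3
position: [0.584, 0.166, 0.1112]
eef_rot: [0.706, -0.705, 0.049, -0.049]
contact_force: [0.2, 0.0, 0.0]
gripper_width: 0.0343
```

Request:
servo_tool(
  deltas="0 -4 0 0 0 0;0 -8 0 0 0 0;0 -12 0 0 0 0;0 -12 0 0 0 0;0 -12 0 0 0 0",
)

```text
t: 11.8
position: [0.5849, 0.166, 0.2329]
eef_rot: [0.706, -0.705, 0.048, -0.05]
contact_force: [0.3, -1.1, -0.8]
gripper_width: 0.0344
```

```bash
python3 -c "
from h import *
st()
im=snap('wrist','w8.png');cv2.imwrite('pics/w8b.png',cv2.resize(im[:300],None,fx=1.56,fy=1.56,interpolation=2))"
```

```text
t 11.8 p [0.5849 0.166  0.2329] zang 82.02 Ftool [ 0.45  0.8  -1.04] T [-0.038 -0.016  0.047] w 0.0344
```

View pics/w8b.png

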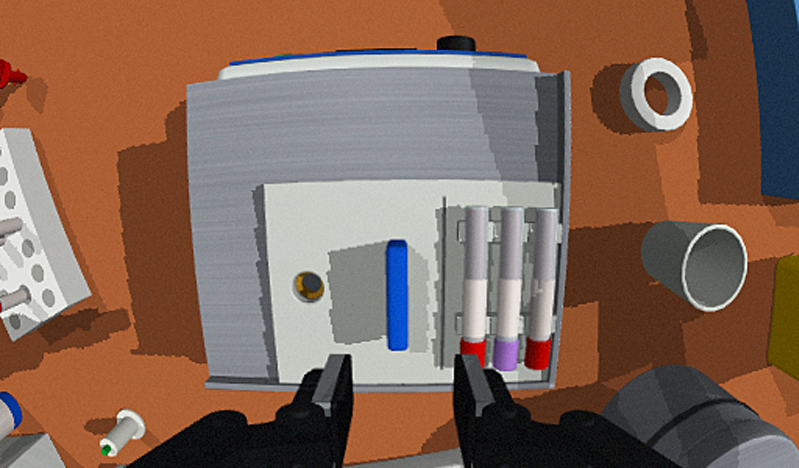

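The cradle now sits against both lips: its right edge is at the left lip and its bottom edge at the back lip. The brass bush is visible through the hole at (308,286). I'll quantify this.

Run:
```python
from h import *
im=cv2.imread('pics/w8.png');f=lambda p,z: onz('wrist',(p[0]/1.5625,p[1]/1.5625),z)[:2]
m=cv2.inRange(cv2.cvtColor(im,cv2.COLOR_BGR2HSV),(105,150,40),(130,255,255));m[:,:230]=0;m[:,275:]=0;m[:140]=0
ys,xs=np.nonzero(m)
print("finblob",xs.min(),xs.max(),ys.min(),ys.max())
a,b=f((398,241),.155),f((399,345),.155);print("finends",a,b,"yaw",np.degrees(np.arctan2(*(b-a)[::-1])),"c",(a+b)/2)
# hole: threshold dark on bright plate
g=cv2.cvtColor(im,6)[165:205,178:218];_,t=cv2.threshold(g,0,255,cv2.THRESH_BINARY_INV+cv2.THRESH_OTSU)
n,l,s,c=cv2.connectedComponentsWithStats(t);i=1+np.argmax(s[1:,4]) if n>1 else 0
for k in range(1,n):
  if s[k,4]>40:
    x,y,w,h=s[k][:4];hc=(x+w/2-.5+178,y+h/2-.5+165);print(s[k],hc,"hole world",onz('wrist',hc,.123)[:2])
print("corners",[f(p,.123).round(4) for p in [(263,184),(563,182),(280,385)]])
P=[f((187,86),.115),f((569,72),.127),f((206,384),.115)];print("plat",P)
go([.583,.163,.18],-8)
```

```text
finblob 247 260 154 224
finends [0.55262195 0.16819763] [0.61040091 0.16042698] yaw -7.65971088554703 c [0.58151143 0.16431231]
[ 31   0   9  40 263] (np.float64(213.0), np.float64(184.5)) hole world [0.5802348  0.12345258]
[ 10   9  20  20 324] (np.float64(197.5), np.float64(183.5)) hole world [0.57707999 0.10857296]
corners [array([0.51  , 0.0917]), array([0.5336, 0.2719]), array([0.6407, 0.0751])]
plat [array([0.43487529, 0.04708752]), array([0.46628751, 0.28345371]), array([0.63805846, 0.01580584])]
delta [-0.05  5.09 -0.28] [-2.000e-02  9.002e+01 -0.000e+00] dist 5.1
```

Request:
servo_tool(
  deltas="0 2 -0.3 0 90 0;0 5 -0.3 0 90 0;0 5 -0.3 0 90 0;0 5 -0.3 0 90 0;0 5 -0.3 0 90 0;0 5 -0.3 0 90 0;0 5 -0.3 0 90 0;0 5 -0.3 0 90 0;0 5 -0.3 0 90 0;0 5 -0.3 0 90 0",
  jaw=1,
)

```text
t: 12.85
position: [0.5821, 0.1624, 0.1785]
eef_rot: [0.48, -0.482, 0.519, -0.518]
contact_force: [0.1, -1.5, -0.1]
gripper_width: 0.0853
```

Request:
servo_tool(
  deltas="0 2 0 0 4 0;0 4 0 0 4 0;0 6 0 0 4 0;0 7.3 0 0 4 0;0 7.3 0 0 4 0",
)

```text
t: 13.35
position: [0.5807, 0.162, 0.104]
eef_rot: [0.462, -0.466, 0.535, -0.532]
contact_force: [-1.1, -0.3, -0.7]
gripper_width: 0.0854
```

```bash
python3 -c "
from h import *
st()"
```

```text
t 13.35 p [0.5807 0.162  0.104 ] zang -7.94 Ftool [ 0.49  0.71 -1.02] T [-0.031  0.023  0.015] w 0.0854
```

Request:
servo_tool(
  deltas="0 0 0 0 0 0;0 0 0 0 0 0;0 0 0 0 0 0;0 0 0 0 0 0",
  jaw=-1,
)

```text
t: 13.75
position: [0.5847, 0.1625, 0.1096]
eef_rot: [-0.465, 0.463, -0.533, 0.534]
contact_force: [2.2, -2.1, 2.4]
gripper_width: 0.0595
```

```bash
python3 -c "
from h import *
st()"
```

```text
t 13.75 p [0.5847 0.1625 0.1096] zang -7.96 Ftool [ 1.82 -2.43  2.51] T [ 0.359  0.037 -0.085] w 0.0595
```

Request:
servo_tool(
  deltas="0 0 0.1 0 0 0;0 0 0.2 0 0 0;0 0 0.2 0 0 0",
)

```text
t: 14.05
position: [0.5848, 0.1625, 0.1096]
eef_rot: [0.464, -0.464, 0.534, -0.533]
contact_force: [-9.6, -0.4, 10.7]
gripper_width: 0.0594
```

```bash
python3 -c "
from h import *
st()"
```

```text
t 14.05 p [0.5848 0.1625 0.1096] zang -7.93 Ftool [  1.75 -10.71  -9.48] T [-0.861  0.013 -0.32 ] w 0.0594
```

Request:
servo_tool(
  deltas="-0.1 0 0 0 0 0;-0.2 0 0 0 0 0;-0.2 0 0 0 0 0",
)

```text
t: 14.35
position: [0.5849, 0.1625, 0.1095]
eef_rot: [-0.463, 0.465, -0.533, 0.534]
contact_force: [-10.1, -9.0, 12.5]
gripper_width: 0.0593
```

```bash
python3 -c "
from h import *
st()"
```

```text
t 14.35 p [0.5849 0.1625 0.1095] zang -7.95 Ftool [ 10.31 -12.47  -8.8 ] T [-1.023 -0.335 -1.661] w 0.0593
```

Request:
servo_tool(
  deltas="0.15 0 -0.1 0 0 0;0.15 0 -0.1 0 0 0;0.1 0 -0.1 0 0 0",
  jaw=0.9,
)

```text
t: 14.65
position: [0.5845, 0.1635, 0.1079]
eef_rot: [0.464, -0.464, 0.534, -0.533]
contact_force: [-0.1, 0.6, 0.1]
gripper_width: 0.0812
```

Request:
servo_tool(
  deltas="0 -1 0 0 0 0;0 -5 0 0 0 0;0 -10 0 0 0 0;0 -14 0 0 0 0;0 -14 0 0 0 0",
)

```text
t: 15.15
position: [0.5882, 0.1642, 0.2575]
eef_rot: [-0.468, 0.46, -0.531, 0.536]
contact_force: [1.1, 0.9, 0.1]
gripper_width: 0.0811
```

```bash
python3 -c "
from h import *
st();snap('wrist','w9.png')
go([.425,-.31,.22],-8)"
```

```text
t 15.15 p [0.5882 0.1642 0.2575] zang -7.94 Ftool [-1.01 -0.05  0.98] T [-0.021  0.007  0.037] w 0.0811
delta [49.19  3.15 -9.52] [-0.47  0.06 -0.17] dist 50.2
```

Request:
servo_tool(
  deltas="5 0 -1 0 0 0;10 0 -2 0 0 0;15 0 -3 0 0 0;20 0 -4 0 0 0;25 0 -5 0 0 0;30 1 -6 0 0 0;35 2 -7 0 0 0;40 4 -8 0 0 0;45 6 -9 0 0 0;49 6.5 -9.5 0 0 0",
)

```text
t: 16.2
position: [0.423, -0.3014, 0.1821]
eef_rot: [0.464, -0.464, 0.535, -0.532]
contact_force: [0.9, -0.9, 0.7]
gripper_width: 0.0811
```

Request:
servo_tool(
  deltas="0.2 0 0 0 0 0;0.2 0 0 0 0 0",
)

```text
t: 16.4
position: [0.4235, -0.3034, 0.1832]
eef_rot: [0.463, -0.463, 0.535, -0.533]
contact_force: [-0.3, 0.4, -0.0]
gripper_width: 0.081
```

```bash
python3 -c "
from h import *
st();im=snap('wrist','w10.png')
print([(d['conf'],d['bbox']) for d in ctrl.recognise('screw','wrist')],[(d['conf'],d['bbox']) for d in ctrl.recognise('screw_wing','wrist')])
u,v=proj('wrist',[.4304,-.2562,.06])[0].astype(int);print(u,v)
c=im[max(v-50,0):v+50,max(u-66,0):u+66]
b=np.clip(c.astype(float)*3,0,255).astype(np.uint8)
cv2.imwrite('pics/w10b.png',np.vstack([cv2.resize(c,(396,300),interpolation=2),cv2.resize(b,(396,300),interpolation=2)]))"
```

```text
t 16.4 p [ 0.4235 -0.3034  0.1832] zang -8.12 Ftool [-0.38  0.04 -0.35] T [0.036 0.032 0.058] w 0.081
[(0.79, [131.8, 94.5, 167.4, 122.7]), (0.77, [147.4, 165.0, 181.6, 194.6]), (0.63, [242.6, 116.5, 275.2, 143.6])] [(0.88, [144.6, 166.1, 180.0, 198.9]), (0.74, [242.8, 117.2, 274.8, 145.0]), (0.64, [129.6, 93.3, 168.4, 121.0])]
255 134
```

View pics/w10b.png

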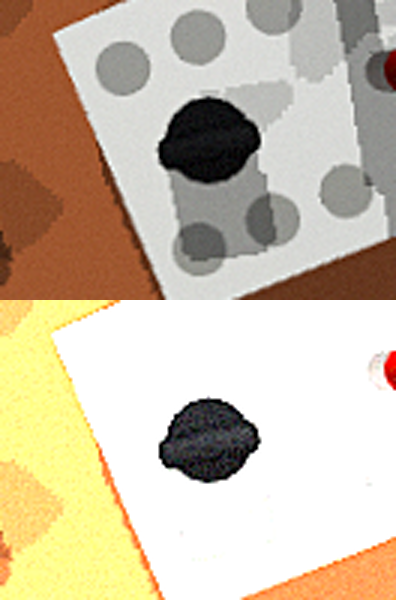

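The last allowed picture shows the black screw on the rack. Its wing runs from (163,450) to (258,435) in the brightened crop, about 9° off the image row. From here on I work numerically.

Run:
```python
from h import *
im=cv2.imread('pics/w10.png');o=np.array([189,84])
f=lambda p,z: onz('wrist',p,z)[:2]
for e in [((163,452),(258,436)),((162,450),(260,434))]:
  a,b=[np.array([x,y-300])/3+o-.33 for x,y in e]; A,B=f(a,.072),f(b,.072)
  print("wing",A,B,np.linalg.norm(B-A),"ang",np.degrees(np.arctan2(*(B-A)[::-1])),"c",(A+B)/2)
g=im.max(2);m=np.zeros(g.shape,bool);m[105:155,235:285]=g[105:155,235:285]<70
n,l,s,c=cv2.connectedComponentsWithStats(m.astype(np.uint8));i=1+np.argmax(s[1:,4]);print(s[i],c[i])
ys,xs=np.nonzero(l==i);P=np.array([f((x,y),.065) for x,y in zip(xs,ys)]);ce=P.mean(0);w,V=np.linalg.eigh(np.cov((P-ce).T));print("cent",ce,np.sqrt(w)*2,"ang",np.degrees(np.arctan2(V[1,1],V[0,1])))
# ridge: brighter px inside blob
gg=cv2.cvtColor(im,6).astype(float); v=gg[ys,xs]; t=np.percentile(v,70); er=cv2.erode((l==i).astype(np.uint8),np.ones((3,3)))[ys,xs]>0
Q=np.array([f((x,y),.075) for x,y in zip(xs[(v>t)&er],ys[(v>t)&er])]);ce=Q.mean(0);w,V=np.linalg.eigh(np.cov((Q-ce).T));print("ridge",ce,np.sqrt(w)*2,"ang",np.degrees(np.arctan2(V[1,1],V[0,1])))
```

```text
wing [ 0.41875381 -0.25366567] [ 0.44882555 -0.25276256] 0.0300852938344011 ang 1.7201750472779342 c [ 0.43378968 -0.25321411]
wing [ 0.41853561 -0.25299639] [ 0.4495278  -0.25222003] 0.03100191315848442 ang 1.4349811927567429 c [ 0.43403171 -0.25260821]
[242 116  34  29 691] [258.0984081  130.59479016]
cent [ 0.43320111 -0.25259328] [0.01327169 0.01555122] ang -175.07577984024755
ridge [ 0.43337968 -0.2505239 ] [0.00828979 0.01396937] ang 178.81401012022587
```

```bash
python3 -c "
from h import *
go([.432,-.254,.14],91.5)"
```

```text
delta [-4.83  4.47  0.02] [-2.000e-02 -9.938e+01 -3.000e-02] dist 6.6
```

Request:
servo_tool(
  deltas="-2 1 0 0 -99.4 0;-4.8 3 0 0 -99.4 0;-4.8 4.5 0 0 -99.4 0;-4.8 4.5 0 0 -99.4 0;-4.8 4.5 0 0 -99.4 0;-4.8 4.5 0 0 -99.4 0;-4.8 4.5 0 0 -99.4 0;-4.8 4.5 0 0 -99.4 0;-4.8 4.5 0 0 -99.4 0;-4.8 4.5 0 0 -99.4 0",
  jaw=-0.2,
)

```text
t: 17.55
position: [0.4323, -0.254, 0.1402]
eef_rot: [-0.703, 0.704, -0.071, 0.071]
contact_force: [0.8, -0.1, -0.1]
gripper_width: 0.0342
```

Request:
servo_tool(
  deltas="0 0 0 0 -13.5 0;0 0 0 0 -13.5 0;0 0 0 0 -13.5 0",
)

```text
t: 17.85
position: [0.4322, -0.2541, 0.1402]
eef_rot: [-0.707, 0.707, 0.011, -0.01]
contact_force: [0.1, 0.9, 0.4]
gripper_width: 0.0342
```

```bash
cat > wing.py <<'E'
from h import *
s=st();im=snap('wrist')
g=im.max(2);u,v=proj('wrist',[.432,-.254,.065])[0].astype(int);print(u,v)
m=np.zeros(g.shape,np.uint8);k=34;m[v-k:v+k,u-k:u+k]=g[v-k:v+k,u-k:u+k]<70
n,l,sx,c=cv2.connectedComponentsWithStats(m);i=l[v,u];print(sx[i],c[i])
ys,xs=np.nonzero(l==i)
for z in(.055,.065,.07):
  P=np.array([onz('wrist',(x,y),z)[:2] for x,y in zip(xs,ys)]);ce=P.mean(0);w,V=np.linalg.eigh(np.cov((P-ce).T));print(z,"cent",ce.round(4),(np.sqrt(w)*2).round(4),"ang",np.degrees(np.arctan2(V[1,1],V[0,1])).round(1),P.min(0).round(4),P.max(0).round(4))
E
python3 wing.py
```

```text
t 17.85 p [ 0.4322 -0.2541  0.1402] zang 91.71 Ftool [ 0.1  -0.4   0.94] T [0.002 0.04  0.029] w 0.0342
257 190
[241 169  32  43 911] [256.61580681 187.30954995]
0.055 cent [ 0.4316 -0.2549] [0.0132 0.0185] ang -177.3 [ 0.4152 -0.2687] [ 0.4535 -0.2415]Traceback (most recent call last):
  File "wing.py", line 8, in <module>
    P=np.array([onz('wrist',(x,y),z)[:2] for x,y in zip(xs,ys)]);ce=P.mean(0);w,V=np.linalg.eigh(np.cov((P-ce).T));print(z,"cent",ce.round(4),(np.sqrt(w)*2).round(4),"ang",np.degrees(np.arctan2(V[1,1],V[0,1])).round(1),P.min(0).round(4),P.max(0).round(4))
                ~~~^^^^^^^^^^^^^^^^^
  File "h.py", line 22, in onz
    o,d=ray(name,uv); return o+d*(z-o[2])/d[2]
        ~~~^^^^^^^^^
  File "h.py", line 18, in ray
    s=ctrl.get_state(); T=np.eye(4);T[:3,:3]=rot(s["eef_rot"]);T[:3,3]=s["position"]
ValueError: time passes only in moves, steps and waits
```

Request:
servo_tool(
  deltas="0 3 -0.05 0 0 0;0 6 -0.05 0 -0.5 0;0 8.5 -0.05 0 -0.5 0;0 10 -0.05 0 -0.5 0;0 10.7 -0.05 0 -0.5 0;0 10.7 -0.05 0 -0.5 0",
)

```text
t: 18.5
position: [0.431, -0.255, 0.032]
eef_rot: [0.707, -0.707, -0.012, 0.012]
contact_force: [-0.0, 1.1, 0.3]
gripper_width: 0.034
```

Request:
servo_tool(
  deltas="0 0 0 0 0 0;0 0 0 0 0 0;0 0 0 0 0 0;0 0 0 0 0 0",
  jaw=-1,
  newtons=30,
)

```text
t: 18.9
position: [0.4325, -0.2564, 0.0341]
eef_rot: [-0.707, 0.707, 0.013, -0.011]
contact_force: [0.8, 1.2, 7.5]
gripper_width: 0.0089
```

```bash
python3 -c "
from h import *
st()"
```

```text
t 18.9 p [ 0.4325 -0.2564  0.0341] zang 91.98 Ftool [ 0.85 -7.51  1.13] T [ 0.201  0.048 -0.074] w 0.0089
```

Request:
servo_tool(
  deltas="0 -1 0 0 0 0;0 -3 0 0 0 0;0 -6 0 0 0 0;0 -10 0 0 0 0;0 -14 0 0 0 0;0 -17 0 0 0 0;0 -17 0 0 0 0;0 -17 0 0 0 0",
)

```text
t: 19.7
position: [0.4317, -0.2562, 0.2037]
eef_rot: [-0.707, 0.707, 0.013, -0.012]
contact_force: [0.1, 0.4, -1.0]
gripper_width: 0.0092
```

Run:
```python
from h import *
s=st()
yaw=-7.9
c,n=np.cos(np.radians(yaw)),np.sin(np.radians(yaw));X=np.array([c,n]);Y=np.array([-n,c])
fx=np.array([.5849,.1625])@X; fy=np.array([.5836,.1629])@Y
fin=fx*X+fy*Y; hole=fin-.056*Y
print("fin",fin,"hole",hole,"alt yaw -7.5",fin-.056*np.array([np.sin(np.radians(7.5)),np.cos(np.radians(7.5))]))
go([hole[0],hole[1],.19],82)
```

```text
t 19.7 p [ 0.4317 -0.2562  0.2037] zang 91.98 Ftool [0.13 0.97 0.4 ] T [ 0.042 -0.022 -0.02 ] w 0.0092
fin [0.5849299  0.16271546] hole [0.577233   0.10724693] alt yaw -7.5 [0.57762043 0.10719455]
delta [15.8   1.35 35.82] [0.06 9.98 0.08] dist 39.2
```

Request:
servo_tool(
  deltas="2 -0.6 4.5 0 -8 0;4 -0.6 9 0 -16 0;6 -0.6 13.5 0 -24 0;8 -0.6 18 0 -32 0;10 -0.6 22.5 0 -40 0;12 -0.6 27 0 -48 0;14 -0.6 31.5 0 -56 0;15.8 -0.6 35.8 0 -60 0;15.8 -0.6 35.8 0 -60 0;15.8 -0.6 35.8 0 -60 0",
)

```text
t: 20.7
position: [0.5756, 0.1084, 0.2062]
eef_rot: [0.606, -0.605, -0.363, 0.366]
contact_force: [-0.1, 0.4, -1.2]
gripper_width: 0.0093
```

```bash
cat > hole.py <<'E'
from h import *
import sys
s=st()
go([float(a) for a in sys.argv[1:4]],float(sys.argv[4]))
E
python3 hole.py .5772 .1072 .163 152
```

```text
t 20.7 p [0.5756 0.1084 0.2062] zang 152.11 Ftool [0.32 1.15 0.23] T [-0.015  0.011  0.018] w 0.0093
delta [-0.02  4.32 -0.21] [-0.2   0.11 -0.16] dist 4.3
```

Request:
servo_tool(
  deltas="0 2 -0.2 -0.2 0 -0.2;0.05 4 -0.2 -0.2 0 -0.2;0.05 5 -0.2 -0.2 0 -0.2;0.05 5.8 -0.2 -0.2 0 -0.2;0.05 6.1 -0.2 -0.2 0 -0.2;0.05 6.1 -0.2 -0.2 0 -0.2",
)

```text
t: 21.3
position: [0.5788, 0.1065, 0.1477]
eef_rot: [-0.606, 0.607, 0.366, -0.362]
contact_force: [-0.9, 0.2, -0.3]
gripper_width: 0.0091
```

```bash
python3 hole.py .5772 .1072 .138 152
```

```text
t 21.3 p [0.5788 0.1065 0.1477] zang 151.96 Ftool [-0.27  0.28  0.84] T [0.026 0.061 0.034] w 0.0091
delta [-0.02  0.97  0.18] [ 0.19 -0.04  0.19] dist 1.0
```

Request:
servo_tool(
  deltas="0 0 0.15 0 0 0;0 0.4 0.15 0 0 0;0 0.7 0.15 0 0 0;0 0.7 0.15 0 0 0;0 0.7 0.15 0 0 0",
)

```text
t: 21.8
position: [0.5775, 0.1077, 0.1406]
eef_rot: [-0.606, 0.606, 0.366, -0.363]
contact_force: [0.0, 0.5, -0.7]
gripper_width: 0.0092
```

```bash
python3 hole.py .5772 .1072 .135 152
```

```text
t 21.8 p [0.5775 0.1077 0.1406] zang 152.0 Ftool [0.41 0.71 0.21] T [-0.028  0.014 -0.068] w 0.0092
delta [-0.06  0.56  0.01] [0.19 0.   0.19] dist 0.6
```

Request:
servo_tool(
  deltas="0 0.15 0 0.2 0 0.2;0 0.3 0 0.2 0 0.2;0 0.45 0 0.2 0 0.2;0 0.6 0 0.2 0 0.2;0 0.6 0 0.2 0 0.2",
)

```text
t: 22.3
position: [0.5779, 0.1078, 0.1348]
eef_rot: [-0.606, 0.606, 0.364, -0.364]
contact_force: [1.3, 0.8, -1.5]
gripper_width: 0.0092
```

```bash
python3 hole.py .5772 .1072 .126 152
```

```text
t 22.3 p [0.5779 0.1078 0.1348] zang 152.0 Ftool [ 1.3   1.53 -0.77] T [-0.12  -0.057 -0.284] w 0.0092
delta [-0.09  0.88  0.03] [ 0.02 -0.    0.03] dist 0.9
```

Request:
servo_tool(
  deltas="0.04 0.2 0 0 0 0;0.04 0.4 0 0 0 0;0.04 0.6 0 0 0 0;0.04 0.7 0 0 0 0;0.04 0.7 0 0 0 0",
)

```text
t: 22.8
position: [0.5783, 0.1082, 0.1279]
eef_rot: [-0.606, 0.606, 0.365, -0.364]
contact_force: [4.1, 2.3, -0.5]
gripper_width: 0.0093
```

```bash
python3 hole.py .5772 .1072 .126 152
```

```text
t 22.8 p [0.5783 0.1082 0.1279] zang 152.0 Ftool [ 3.99  0.47 -2.51] T [-0.558  0.036 -1.02 ] w 0.0093
delta [-0.14  0.19  0.05] [ 0.04 -0.    0.05] dist 0.2
```

Request:
servo_tool(
  deltas="0.05 0 -0.03 0 0 0;0.05 0.1 -0.03 0 0 0;0.05 0.2 -0.03 0 0 0;0.05 0.3 -0.03 0 0 0;0.05 0.3 -0.03 0 0 0",
)

```text
t: 23.3
position: [0.5785, 0.1083, 0.125]
eef_rot: [-0.606, 0.606, 0.364, -0.364]
contact_force: [2.7, 1.8, 4.4]
gripper_width: 0.0091
```

```bash
python3 hole.py .5772 .1072 .126 152
```

```text
t 23.3 p [0.5785 0.1083 0.125 ] zang 151.99 Ftool [ 2.84 -4.43 -1.57] T [-0.304 -0.021 -0.626] w 0.0091
delta [-0.15 -0.1   0.06] [ 0.02 -0.01  0.01] dist 0.2
```

The lugs rest on the ledge: TCP z is 0.125 with 4.4 N upward, as predicted. I loosen the jaw so the screw can fall freely, take a baseline wrist image for numeric comparison, and look at the earlier hole crop for the slots.

Request:
servo_tool(
  deltas="0.03 -0.05 -0.02 0 0 0;0.03 -0.05 -0.02 0 0 0;0.03 -0.05 -0.02 0 0 0",
  jaw=-0.725,
  newtons=20,
)

```text
t: 23.6
position: [0.5778, 0.1081, 0.1244]
eef_rot: [0.606, -0.606, -0.363, 0.365]
contact_force: [0.3, 0.4, -1.0]
gripper_width: 0.0118
```

Run:
```python
from h import *
st();im=snap('wrist','x0.png')
u,v=proj('wrist',ctrl.get_state()["position"])[0];print(u,v)
im=cv2.imread('pics/w8.png').astype(int);c=im[171:197,185:211]
print("R-B (brass) /2 :");
for r in (c[:,:,2]-c[:,:,0])//8: print(''.join('%3d'%x for x in r))
print("bright/10")
for r in c.max(2)//10: print(''.join('%3d'%x for x in r))
```

```text
t 23.6 p [0.5778 0.1081 0.1244] zang 151.99 Ftool [ 0.52  1.04 -0.1 ] T [ 0.017  0.014 -0.038] w 0.0118
259.07444327707987 223.94135375518485
R-B (brass) /2 :
  0  0  0  0  0  0  0  0  0  0  0  0  0  0  0  0  0  0  0  0  0  1  0  1  0  0
  0  0  0  0  0  0  0  0  0  0  0  0  0  0  0  0  0  0  0  0  0  0  0  0  0  0
  0  0  0  0 -1  0  0  0 -1 -1 -1 -1 -1 -1 -1  0 -1  0  0  0  0  0  0  0  0  0
  0  0  0  0  0  0 -1  0  1  1  2  2  3  3  2  1  0  0  0  0  0 -1  0  0  0  0
  0  0  0  0  0  0  1  3  7  9 10  9  6  4  2  2  0  0  0  0  0  0  0  0  0  0
  0  0  0  0 -1  0  8  8  9  9  4  1  0 -2 -2 -1 -1 -1 -1  0  0  0  0  0  0  0
  0  0  0  0 -2  4 18 15 13  6 -2 -2 -2 -1 -1 -1 -2 -2 -1 -1  0  0  0  0  0 -1
  0  0  0 -1  0 11 19 17 13  1 -3 -1 -2 -1 -1 -1 -2 -1 -2 -1  3 -1  0  0  0  0
  0  0  0 -1  0 16 17 19 12 -2 -2 -1 -1 -2 -1 -1 -1 -1 -2 -2  6 -1  0  0  0 -1
  0  0  0 -2  1 18 17 16 11 -2 -3 -2 -1 -2 -2 -1 -1 -2 -2 -2  7  4 -1  0  0  0
  0  0 -1 -2  3 20 18 16 11  1 -1 -2 -1 -1 -1 -1 -1 -2 -1 -3  3 14 -2  0  0  0
  0  0  0 -2  0 18 18 18 11  5  1 -2 -2 -1 -2 -2 -1 -1 -1 -2  1 15 -3 -1
[... 2476 characters left out ...]
17 15 15 13  7  7  6  6  6  9 11 12 11 13 11 13 11 12  9 19 21 20 20
 20 20 21 21 15 15 14 12  8  6  6  6 11 12 12 11 13 12 12 12  9 10 19 20 20 20
 20 20 20 22 21 15 14 14 13 10  5  5 11 12 12 12 12 12  8  7 12 17 20 20 20 20
 19 19 19 21 22 19 14 13 14 13 12 10  6  7  7  7  6  8  8 11 15 20 20 20 19 20
 20 20 20 19 20 22 20 15 12 12 13 13 10  9  8  9  8  8 11 14 18 21 20 20 20 20
 20 20 20 20 20 20 21 20 16 12 11 10  7  6  6  6 11 16 17 20 20 20 20 20 20 20
 20 20 20 20 20 20 20 20 20 20 20 18 16 16 17 17 18 18 20 20 20 20 20 20 20 20
 19 20 20 20 20 20 20 20 20 20 20 19 20 19 20 20 20 20 20 20 20 20 20 20 20 20
 20 20 20 20 20 19 20 20 20 20 20 20 20 20 20 20 20 20 20 20 19 20 19 19 20 20
```

The dim, deeper brass patch sits at the lower left of the ledge, about (-4.5,+6.5) px from the bore centre. That puts the slot line near -35° from the mixer's x axis, so tool z at about 47°. I sweep clockwise towards it with the screw held loosely.

Request:
servo_tool(
  deltas="0 0 0 0 7.5 0;-0.05 0 -0.05 0 15 0;-0.1 0 -0.05 0 22.5 0;-0.1 0 -0.05 0 30 0;-0.1 0 -0.05 0 37.5 0;-0.1 0 -0.05 0 45 0;-0.1 0 -0.05 0 52.5 0;-0.1 0 -0.05 0 60 0;-0.1 0 -0.05 0 67.5 0;-0.1 0 -0.05 0 75 0",
)

```text
t: 24.65
position: [0.5782, 0.1072, 0.1249]
eef_rot: [-0.702, 0.702, -0.082, 0.082]
contact_force: [0.1, 0.5, -1.1]
gripper_width: 0.0117
```

```bash
cat > chk.py <<'E'
from h import *
import sys
s=st()
im=snap('wrist',sys.argv[1]+'.png');a=cv2.imread('pics/x0.png');roi=(slice(120,330),slice(195,325))
d=cv2.absdiff(im,a)[roi].max(2)
g=lambda i:i[roi].max(2)<45
print("diff px",(d>40).sum(),"dark now/base",g(im).sum(),g(a).sum(),"dark row profile top",[int(np.nonzero(g(i).sum(1)>6)[0][0]+120) for i in(a,im)])
print("dark widths rows 170..240:",[ (int(g(a)[r-120].sum()),int(g(im)[r-120].sum())) for r in range(150,240,6)])
E
python3 chk.py x1
```

```text
t 24.65 p [0.5782 0.1072 0.1249] zang 76.68 Ftool [0.   1.05 0.47] T [-0.017 -0.055 -0.014] w 0.0117
diff px 13777 dark now/base 9951 10010 dark row profile top [209, 209]
dark widths rows 170..240: [(0, 0), (0, 0), (0, 0), (0, 0), (0, 0), (0, 0), (0, 0), (0, 0), (0, 0), (0, 0), (23, 18), (39, 37), (47, 46), (31, 32), (31, 31)]
```

Request:
servo_tool(
  deltas="0 0 0 0 4 0;0 0 0 0 8 0;0 0 0 0 12 0;0 0 0 0 16 0;0 0 0 0 20 0;0 0 0 0 20 0",
)

```text
t: 25.3
position: [0.5783, 0.1072, 0.125]
eef_rot: [-0.678, 0.678, -0.201, 0.2]
contact_force: [-0.7, -0.5, 0.5]
gripper_width: 0.0117
```

```bash
python3 chk.py x2
```

```text
t 25.3 p [0.5783 0.1072 0.125 ] zang 57.06 Ftool [-0.29 -0.53 -0.83] T [ 0.001 -0.002  0.049] w 0.0117
diff px 15190 dark now/base 10046 10010 dark row profile top [209, 205]
dark widths rows 170..240: [(0, 0), (0, 0), (0, 0), (0, 0), (0, 0), (0, 0), (0, 0), (0, 0), (0, 0), (0, 3), (23, 34), (39, 44), (47, 50), (31, 32), (31, 31)]
```

Request:
servo_tool(
  deltas="0 0 0 0 3 0;0 0 0 0 6 0;0 0 0 0 9 0;0 0 0 0 12 0;0 0 0 0 12 0",
)

```text
t: 25.85
position: [0.5785, 0.1073, 0.1251]
eef_rot: [-0.653, 0.654, -0.27, 0.27]
contact_force: [0.8, -0.3, -0.1]
gripper_width: 0.0116
```

```bash
python3 chk.py x3
```

```text
t 25.85 p [0.5785 0.1073 0.1251] zang 45.12 Ftool [0.78 0.11 0.33] T [ 0.019 -0.011 -0.017] w 0.0116
diff px 14090 dark now/base 9937 10010 dark row profile top [209, 205]
dark widths rows 170..240: [(0, 0), (0, 0), (0, 0), (0, 0), (0, 0), (0, 0), (0, 0), (0, 0), (0, 0), (0, 0), (23, 33), (39, 42), (47, 48), (31, 30), (31, 31)]
```

Request:
servo_tool(
  deltas="0 0.3 0 0 0 0;0 0.6 0 0 0 0;0 0.8 0 0 0 0;0 0.8 0 0 0 0",
)

```text
t: 26.3
position: [0.5782, 0.1073, 0.1166]
eef_rot: [-0.653, 0.654, -0.271, 0.27]
contact_force: [-0.8, 0.1, -0.4]
gripper_width: 0.012
```

```bash
python3 chk.py x4
```

```text
t 26.3 p [0.5782 0.1073 0.1166] zang 45.03 Ftool [-0.64  0.39 -0.54] T [0.048 0.053 0.008] w 0.012
diff px 13725 dark now/base 9940 10010 dark row profile top [209, 210]
dark widths rows 170..240: [(0, 0), (0, 0), (0, 0), (0, 0), (0, 0), (0, 0), (0, 0), (0, 0), (0, 0), (0, 0), (23, 9), (39, 36), (47, 45), (31, 29), (31, 32)]
```

The head dropped about 8 mm into the slots between tool angles 77° and 57°. After I lowered the tool 8 mm, the view matches the baseline. I continue clockwise loosely, then in small steps with averaged torque.

Request:
servo_tool(
  deltas="0 0 0 0 4 0;0 0.05 0 0 8 0;0 0.05 0 0 12 0;0 0.1 0 0 16 0;0 0.1 0 0 20 0;0 0.1 0 0 24 0;0 0.15 0 0 28 0;0 0.15 0 0 32 0;0 0.15 0 0 35 0;0 0.15 0 0 35 0",
)

```text
t: 27.35
position: [0.5787, 0.1074, 0.1159]
eef_rot: [0.542, -0.541, 0.455, -0.455]
contact_force: [-0.2, 0.8, -0.2]
gripper_width: 0.0117
```

```bash
cat > tq.py <<'E'
from h import *
import sys
n=int(sys.argv[1]);A=[]
for i in range(n):
    im=np.array(ctrl.read_camera('wrist'));s=ctrl.get_state();Rm=rot(s["eef_rot"])
    A.append(np.r_[Rm.T@s["contact_force"],Rm.T@s["ft_torque"],s["joint_torque"][5]])
A=np.array(A);print("F",A[:,:3].mean(0).round(2),"T",A[:,3:6].mean(0).round(3),"Ty se",(A[:,4].std()/np.sqrt(n)).round(4),"j6",A[:,6].mean().round(4),A[:,6].std().round(4))
z=Rm[:,2];print("t",round(s["t"],2),"p",s["position"].round(4),"zang",np.degrees(np.arctan2(z[1],z[0])).round(2),"w",round(s["gripper_width"],4))
d=im[120:330,195:325].max(2)<45
print("toprow",np.nonzero(d.sum(1)>6)[0][0]+120,[int(d[r-120].sum()) for r in range(202,226,3)])
E
python3 tq.py 5
```

```text
F [-0.17 -0.61  0.3 ] T [0.021 0.016 0.019] Ty se 0.0167 j6 0.1291 0.1912
t 27.6 p [0.5786 0.1073 0.1158] zang 10.05 w 0.0117
toprow 209 [0, 0, 0, 23, 32, 39, 44, 47]
```

Request:
servo_tool(
  deltas="0 0 0 0 2.5 0;0 0 0 0 5 0;0 0 0 0 7.5 0;0 0 0 0 10 0;0 0 0 0 10 0",
)

```text
t: 28.1
position: [0.5786, 0.1074, 0.1158]
eef_rot: [-0.5, 0.5, -0.5, 0.5]
contact_force: [0.5, 0.3, 0.7]
gripper_width: 0.0116
```

```bash
python3 tq.py 6
```

```text
F [0.2  0.14 0.41] T [-0.008 -0.005  0.015] Ty se 0.005 j6 0.0792 0.1481
t 28.4 p [0.5786 0.1073 0.1158] zang 0.04 w 0.0118
toprow 210 [0, 0, 0, 16, 29, 37, 43, 45]
```

Request:
servo_tool(
  deltas="0 0 0 0 2 0;0 0 0 0 4 0;0 0 0 0 5 0;0 0 0 0 5 0",
)

```text
t: 28.8
position: [0.5786, 0.1074, 0.1157]
eef_rot: [0.478, -0.478, 0.521, -0.521]
contact_force: [-1.0, 0.9, 0.3]
gripper_width: 0.0116
```

```bash
python3 tq.py 8
```

```text
F [-0.02 -0.09  0.19] T [ 0.004  0.01  -0.015] Ty se 0.0078 j6 0.021 0.0577
t 29.2 p [0.5786 0.1074 0.1158] zang -4.99 w 0.0119
toprow 210 [0, 0, 0, 20, 31, 39, 43, 46]
```

Request:
servo_tool(
  deltas="0 0 0 0 2 0;0 0 0 0 4 0;0 0 0 0 6 0;0 0 0 0 6 0",
)

```text
t: 29.6
position: [0.5786, 0.1074, 0.1157]
eef_rot: [0.45, -0.45, 0.546, -0.546]
contact_force: [0.0, 1.5, 0.3]
gripper_width: 0.0113
```

```bash
python3 tq.py 8
```

```text
F [ 0.17  0.   -0.28] T [-0.005  0.015  0.014] Ty se 0.004 j6 0.0482 0.1088
t 30.0 p [0.5786 0.1073 0.1158] zang -10.99 w 0.012
toprow 211 [0, 0, 0, 9, 27, 35, 41, 45]
```

Request:
servo_tool(
  deltas="0 0 0 0 2 0;0 0 0 0 4 0;0 0 0 0 5 0;0 0 0 0 5 0",
)

```text
t: 30.4
position: [0.5786, 0.1074, 0.1158]
eef_rot: [0.426, -0.426, 0.565, -0.565]
contact_force: [-0.1, 0.4, 0.3]
gripper_width: 0.0117
```

```bash
python3 tq.py 8
```

```text
F [ 0.12 -0.13  0.03] T [ 0.004 -0.011  0.001] Ty se 0.0104 j6 0.0228 0.0586
t 30.8 p [0.5786 0.1074 0.1158] zang -15.99 w 0.012
toprow 210 [0, 0, 0, 22, 31, 39, 43, 46]
```

Request:
servo_tool(
  deltas="0 0 0 0 2 0;0 0 0 0 4 0;0 0 0 0 4 0",
)

```text
t: 31.1
position: [0.5786, 0.1073, 0.1157]
eef_rot: [0.405, -0.405, 0.579, -0.579]
contact_force: [0.3, 0.6, -0.3]
gripper_width: 0.0117
```

```bash
python3 tq.py 8
```

```text
F [0.28 0.15 0.17] T [-0.016 -0.002 -0.006] Ty se 0.0083 j6 0.0481 0.1084
t 31.5 p [0.5786 0.1074 0.1158] zang -19.99 w 0.0117
toprow 211 [0, 0, 0, 10, 27, 35, 41, 45]
```

Run:
```python
from h import *
snap('wrist','x5.png')
s=ctrl.get_state();Rm=rot(s["eef_rot"]);p=s["position"];m=ctrl.camera_model("wrist")
K=np.array(m["camera_matrix"]);H=np.linalg.inv(np.array(m["hand_eye"]))
def pt(t):
  c=H[:3,:3]@np.array(t)+H[:3,3];n=np.hypot(c[0],c[1]);th=np.arctan2(n,c[2]);return K[0,0]*th*c[0]/n+K[0,2],K[1,1]*th*c[1]/n+K[1,2]
for o in(-.003,-.005,-.007,-.009,-.011,-.013): print("origin y",o,"rim bottom",np.round(pt([-.015,o,0]),1),"rim top",np.round(pt([-.015,o-.004,0]),1),"wing end top",np.round(pt([-.016,o-.032,0]),1),"rim side",np.round(pt([0,o-.004,.015]),1))
for f in("x0","x1","x2","x3","x4","x5"):
  g=cv2.imread(f"pics/{f}.png").max(2).astype(int)
  print(f,[int(v) for v in g[198:222,252:264].mean(1)])
  print("   side cols row 232:",[int(v) for v in g[228:232,275:300].mean(0)])
```

```text
origin y -0.003 rim bottom [256.7 204.9] rim top [256.7 207.1] wing end top [256.5 223.6] rim side [282.5 231.4]
origin y -0.005 rim bottom [256.7 206. ] rim top [256.7 208.2] wing end top [256.5 225.2] rim side [282.7 232.8]
origin y -0.007 rim bottom [256.7 207.1] rim top [256.7 209.4] wing end top [256.5 226.8] rim side [283.  234.1]
origin y -0.009 rim bottom [256.7 208.2] rim top [256.7 210.6] wing end top [256.5 228.4] rim side [283.3 235.5]
origin y -0.011 rim bottom [256.7 209.4] rim top [256.7 211.8] wing end top [256.4 230.1] rim side [283.6 237. ]
origin y -0.013 rim bottom [256.7 210.6] rim top [256.6 213. ] wing end top [256.4 231.8] rim side [283.9 238.4]
x0 [127, 129, 129, 129, 129, 128, 128, 129, 133, 125, 49, 6, 10, 9, 9, 10, 11, 8, 12, 10, 11, 11, 11, 9]
   side cols row 232: [77, 72, 73, 75, 76, 72, 72, 67, 68, 199, 207, 201, 199, 200, 200, 202, 200, 201, 200, 202, 200, 199, 200, 201, 202]
x1 [202, 202, 201, 201, 202, 201, 200, 200, 204, 217, 126, 24, 4, 11, 11, 12, 12, 11, 11, 12, 12, 9, 14, 12]
   side cols row 232: [93, 94, 90, 92, 93, 92, 91, 91, 92, 100, 101, 
[... 346 characters left out ...]
, 6, 13, 10, 14, 12, 11, 11, 12, 13, 13, 12, 13, 12, 14, 15, 15]
   side cols row 232: [111, 104, 106, 106, 104, 106, 105, 102, 114, 157, 163, 163, 149, 130, 94, 91, 89, 93, 92, 92, 91, 91, 94, 91, 94]
x4 [186, 186, 186, 185, 187, 186, 187, 186, 186, 182, 180, 121, 29, 4, 11, 9, 13, 14, 11, 12, 13, 11, 12, 11]
   side cols row 232: [109, 106, 108, 107, 105, 103, 107, 108, 73, 116, 160, 161, 161, 149, 133, 112, 95, 89, 90, 92, 91, 94, 88, 93, 91]
x5 [91, 90, 91, 90, 91, 90, 90, 89, 90, 109, 125, 152, 118, 28, 8, 11, 12, 11, 10, 12, 13, 11, 13, 14]
   side cols row 232: [115, 113, 113, 112, 116, 110, 112, 109, 118, 153, 140, 150, 154, 153, 153, 153, 162, 163, 162, 185, 184, 182, 183, 185, 183]
```

Request:
servo_tool(
  deltas="0 0 0 0 2 0;0 0 0 0 5 0;0 0 0 0 5 0",
)

```text
t: 31.85
position: [0.5786, 0.1074, 0.1158]
eef_rot: [-0.38, 0.38, -0.597, 0.597]
contact_force: [0.7, 0.4, -1.1]
gripper_width: 0.0117
```

```bash
python3 tq.py 8
```

```text
F [-0.06 -0.22  0.12] T [ 0.006 -0.003  0.011] Ty se 0.0091 j6 0.0712 0.1584
t 32.25 p [0.5786 0.1074 0.1158] zang -24.98 w 0.0121
toprow 209 [0, 0, 0, 24, 32, 39, 44, 47]
```

Request:
servo_tool(
  deltas="0 0 0 0 2 0;0 0 0 0 5 0;0 0 0 0 5 0",
)

```text
t: 32.55
position: [0.5786, 0.1074, 0.1158]
eef_rot: [0.353, -0.353, 0.613, -0.612]
contact_force: [-0.2, 0.4, -0.7]
gripper_width: 0.0119
```

```bash
python3 tq.py 8
```

```text
F [-0.09 -0.17 -0.51] T [0.007 0.001 0.024] Ty se 0.0099 j6 0.07 0.1581
t 32.95 p [0.5786 0.1074 0.1158] zang -29.98 w 0.0118
toprow 211 [0, 0, 0, 10, 28, 35, 41, 45]
```

Request:
servo_tool(
  deltas="0 0 0 0 2 0;0 0 0 0 4 0;0 0 0 0 4 0",
)

```text
t: 33.25
position: [0.5786, 0.1074, 0.1158]
eef_rot: [0.332, -0.332, 0.624, -0.624]
contact_force: [-0.2, -0.2, -0.4]
gripper_width: 0.0117
```

```bash
python3 tq.py 8
```

```text
F [ 0.17 -0.19  0.13] T [ 0.016 -0.005 -0.013] Ty se 0.0054 j6 0.0468 0.108
t 33.65 p [0.5786 0.1074 0.1157] zang -33.99 w 0.0119
toprow 210 [0, 0, 0, 21, 32, 39, 43, 47]
```

Request:
servo_tool(
  deltas="0 0 0 0 2 0;0 0 0 0 4 0;0 0 0 0 4 0",
)

```text
t: 33.95
position: [0.5786, 0.1073, 0.1158]
eef_rot: [-0.31, 0.31, -0.636, 0.636]
contact_force: [-0.2, 0.0, 0.1]
gripper_width: 0.0114
```

```bash
python3 tq.py 7
```

```text
F [-0.15  0.19  0.  ] T [-0.003 -0.002 -0.002] Ty se 0.0088 j6 0.0557 0.1133
t 34.3 p [0.5786 0.1073 0.1158] zang -37.98 w 0.0121
toprow 209 [0, 0, 5, 25, 35, 41, 45, 47]
```

Request:
servo_tool(
  deltas="0 0 0 0 2 0;0 0 0 0 4 0;0 0 0 0 4 0",
)

```text
t: 34.6
position: [0.5785, 0.1074, 0.1157]
eef_rot: [0.287, -0.287, 0.646, -0.646]
contact_force: [-0.1, -0.2, -0.6]
gripper_width: 0.0117
```

```bash
python3 tq.py 7
```

```text
F [ 0.06 -0.23 -0.4 ] T [-0.037 -0.001 -0.023] Ty se 0.0093 j6 0.0581 0.1128
t 34.95 p [0.5786 0.1073 0.1158] zang -41.98 w 0.0115
toprow 209 [0, 0, 5, 26, 34, 42, 44, 47]
```

Request:
servo_tool(
  deltas="0 0 0 0 2 0;0 0 0 0 4 0;0 0 0 0 5 0;0 0 0 0 5 0",
)

```text
t: 35.35
position: [0.5786, 0.1074, 0.1158]
eef_rot: [0.259, -0.259, 0.658, -0.658]
contact_force: [-0.6, -0.1, -0.3]
gripper_width: 0.0117
```

```bash
python3 tq.py 7
```

```text
F [ 0.19 -0.06 -0.12] T [-0.087 -0.007 -0.012] Ty se 0.0106 j6 0.0329 0.0609
t 35.7 p [0.5786 0.1074 0.1157] zang -46.99 w 0.0119
toprow 208 [0, 0, 8, 27, 36, 42, 45, 48]
```

Request:
servo_tool(
  deltas="0 0 0 0 2 0;0 0 0 0 4 0;0 0 0 0 4 0",
)

```text
t: 36.0
position: [0.5786, 0.1073, 0.1158]
eef_rot: [-0.236, 0.236, -0.667, 0.667]
contact_force: [-0.1, 0.5, -1.0]
gripper_width: 0.0118
```

```bash
python3 tq.py 5
```

```text
F [-0.09  0.41 -0.56] T [-0.051 -0.017 -0.006] Ty se 0.0125 j6 0.0873 0.1233
t 36.25 p [0.5786 0.1073 0.1157] zang -50.97 w 0.0117
toprow 208 [0, 0, 7, 27, 35, 42, 45, 48]
```

Request:
servo_tool(
  deltas="0 0 0 0 2 0;0 0 0 0 4 0;0 0 0 0 4 0",
)

```text
t: 36.55
position: [0.5786, 0.1074, 0.1157]
eef_rot: [0.213, -0.213, 0.674, -0.674]
contact_force: [-0.9, -0.0, 0.4]
gripper_width: 0.0116
```

```bash
python3 tq.py 5
python3 - <<'E'
import cv2
g=cv2.imread
E
```

```text
F [-0.13  0.09 -0.11] T [-0.07  -0.012 -0.042] Ty se 0.0112 j6 0.0863 0.1227
t 36.8 p [0.5786 0.1073 0.1157] zang -54.96 w 0.0118
toprow 208 [0, 0, 9, 27, 35, 42, 45, 48]
```

Request:
servo_tool(
  deltas="0 0 0 0 2 0;0 0 0 0 4 0;0 0 0 0 4 0",
)

```text
t: 37.1
position: [0.5785, 0.1074, 0.1158]
eef_rot: [0.189, -0.189, 0.681, -0.681]
contact_force: [-1.2, 0.7, -0.1]
gripper_width: 0.0116
```

```bash
python3 tq.py 5
```

```text
F [ 0.34  0.06 -0.61] T [-0.128 -0.036 -0.059] Ty se 0.0095 j6 0.097 0.1222
t 37.35 p [0.5785 0.1074 0.1157] zang -58.96 w 0.0117
toprow 208 [0, 0, 7, 27, 35, 42, 45, 48]
```

Request:
servo_tool(
  deltas="0 0 0 0 1 0;0 0 0 0 2 0;0 0 0 0 2 0",
)

```text
t: 37.65
position: [0.5785, 0.1074, 0.1157]
eef_rot: [0.177, -0.177, 0.685, -0.685]
contact_force: [-1.3, 0.9, -0.1]
gripper_width: 0.0116
```

```bash
python3 tq.py 10
```

```text
F [ 0.64  0.1  -1.32] T [-0.205 -0.035 -0.097] Ty se 0.0079 j6 0.0582 0.0506
t 38.15 p [0.5786 0.1074 0.1157] zang -61.0 w 0.0117
toprow 208 [0, 0, 7, 26, 35, 42, 45, 48]
```

Request:
servo_tool(
  deltas="0 0 0 0 1 0;0 0 0 0 2 0;0 0 0 0 2 0",
)

```text
t: 38.45
position: [0.5785, 0.1073, 0.1157]
eef_rot: [0.165, -0.165, 0.688, -0.688]
contact_force: [-0.7, 0.7, 0.2]
gripper_width: 0.0119
```

```bash
python3 tq.py 8
```

```text
F [ 0.36  0.3  -1.32] T [-0.21  -0.056 -0.097] Ty se 0.0102 j6 0.0775 0.0559
t 38.85 p [0.5786 0.1074 0.1158] zang -63.0 w 0.0114
toprow 209 [0, 0, 6, 26, 35, 42, 45, 48]
```

Request:
servo_tool(
  deltas="0 0 0 0 1 0;0 0 0 0 1 0;0 0 0 0 1 0",
)

```text
t: 39.15
position: [0.5786, 0.1074, 0.1158]
eef_rot: [-0.159, 0.159, -0.689, 0.689]
contact_force: [-0.4, 0.2, -0.5]
gripper_width: 0.0114
```

```bash
python3 tq.py 10
```

```text
F [ 0.54  0.52 -1.45] T [-0.24  -0.049 -0.102] Ty se 0.0073 j6 0.055 0.0065
t 39.65 p [0.5786 0.1073 0.1157] zang -64.01 w 0.0116
toprow 209 [0, 0, 6, 27, 35, 42, 45, 48]
```

Request:
servo_tool(
  deltas="0 0 0 0 1 0;0 0 0 0 1.5 0;0 0 0 0 1.5 0",
)

```text
t: 39.95
position: [0.5786, 0.1073, 0.1157]
eef_rot: [0.15, -0.15, 0.691, -0.691]
contact_force: [-1.5, 1.1, 0.0]
gripper_width: 0.0115
```

```bash
python3 tq.py 8
```

```text
F [ 0.45  0.49 -1.77] T [-0.26  -0.063 -0.114] Ty se 0.009 j6 0.0847 0.0315
t 40.35 p [0.5786 0.1074 0.1158] zang -65.5 w 0.0114
toprow 208 [0, 0, 7, 27, 35, 42, 45, 48]
```

Request:
servo_tool(
  deltas="0 0 0 0 -2 0;0 0 0 0 -2 0;0 0 0 0 -2 0;0 0 0 0 -2 0",
  jaw=-0.2,
)

```text
t: 40.75
position: [0.5787, 0.1072, 0.1159]
eef_rot: [-0.162, 0.162, -0.688, 0.688]
contact_force: [-1.1, 0.1, -0.0]
gripper_width: 0.0343
```

Request:
servo_tool(
  deltas="0 -1 0 0 0 0;0 -3 0 0 0 0;0 -6 0 0 0 0;0 -10 0 0 0 0;0 -12 0 0 0 0;0 -12 0 0 0 0;0 -12 0 0 0 0",
)

```text
t: 41.45
position: [0.579, 0.1074, 0.2366]
eef_rot: [-0.163, 0.161, -0.688, 0.688]
contact_force: [0.1, -0.1, -0.8]
gripper_width: 0.034
```

Run:
```python
from h import *
s0=st();im=snap('wrist','y0.png')
P=s0["position"];Rm=rot(s0["eef_rot"]);T=np.eye(4);T[:3,:3]=Rm;T[:3,3]=P;m=ctrl.camera_model("wrist");K=np.array(m["camera_matrix"]);M=T@np.array(m["hand_eye"])
def w(u,v,z):
  a=(u-K[0,2])/K[0,0];b=(v-K[1,2])/K[1,1];r=np.hypot(a,b);d=M[:3,:3]@np.array([np.sin(r)*a/r,np.sin(r)*b/r,np.cos(r)]);o=M[:3,3];return (o+d*(z-o[2])/d[2])[:2]
u,v=proj('wrist',[.578,.107,.14])[0].astype(int);print("exp",u,v)
g=im.max(2);k=34;mm=np.zeros(g.shape,np.uint8);mm[max(v-k,0):v+k,u-k:u+k]=g[max(v-k,0):v+k,u-k:u+k]<55
n,l,sx,c=cv2.connectedComponentsWithStats(mm)
for i in range(1,n):
  if sx[i,4]>50: print(sx[i],c[i])
i=l[v,u];ys,xs=np.nonzero(l==i)
for z in(.123,.127,.131,.14,.155):
  Q=np.array([w(x,y,z) for x,y in zip(xs,ys)]);ce=Q.mean(0);ev,V=np.linalg.eigh(np.cov((Q-ce).T));print(z,ce.round(4),(2*np.sqrt(ev)).round(4),np.degrees(np.arctan2(V[1,1],V[0,1])).round(1),Q.min(0).round(4),Q.max(0).round(4))
b=cv2.inRange(cv2.cvtColor(im,cv2.COLOR_BGR2HSV),(105,150,40),(130,255,255));n,l,sx,c=cv2.connectedComponentsWithStats(b)
for i in range(1,n):
  if sx[i,4]>200: print("blue",sx[i],c[i],w(*c[i],.155))
```

```text
t 41.45 p [0.579  0.1074 0.2366] zang -63.52 Ftool [0.   0.78 0.13] T [-0.01   0.015  0.003] w 0.034
exp 258 188
[242 168  31  40 811] [257.50431566 185.28853268]
0.123 [0.5768 0.1068] [0.0139 0.0191] -150.3 [0.5559 0.0926] [0.5932 0.1227]
0.127 [0.5777 0.1073] [0.0137 0.0189] -150.3 [0.5571 0.0932] [0.5939 0.1229]
0.131 [0.5786 0.1077] [0.0135 0.0186] -150.3 [0.5583 0.0939] [0.5945 0.1231]
0.14 [0.5806 0.1087] [0.0131 0.018 ] -150.3 [0.5609 0.0953] [0.596  0.1236]
0.155 [0.584  0.1104] [0.0123 0.0169] -150.3 [0.5654 0.0978] [0.5985 0.1244]
blue [  0  53  19  68 438] [ 5.68493151 79.16894977] [0.57064744 0.40905084]
blue [ 182  124   48   63 1010] [205.21881188 154.17920792] [0.58872723 0.16238971]
```

Request:
servo_tool(
  deltas="0 3 0 0 0 0;0 6 0 0 0 0;0 8 0 0 0 0;0 9 0 0 0 0;0 9.4 0 0 0 0;0 9.6 0 0 0 0;0 9.6 0 0 0 0;0 9.6 0 0 0 0",
  jaw=-1,
)

```text
t: 42.3
position: [0.5794, 0.1074, 0.1411]
eef_rot: [-0.163, 0.161, -0.688, 0.688]
contact_force: [-0.0, -1.3, 0.1]
gripper_width: -0.0001
```

Request:
servo_tool(
  deltas="0 0.1 0 0 0 0;0 0.15 0 0 0 0;0 0.15 0 0 0 0",
)

```text
t: 42.6
position: [0.5787, 0.1074, 0.1385]
eef_rot: [-0.162, 0.162, -0.688, 0.688]
contact_force: [0.2, -0.3, -0.4]
gripper_width: -0.0001
```

```bash
python3 tq.py 3
```

```text
F [-0.26 -0.3   0.26] T [ 0.009 -0.019  0.02 ] Ty se 0.0022 j6 0.0 0.0
t 42.75 p [0.5786 0.1074 0.1383] zang -63.51 w 0.0
toprow 198 [30, 37, 40, 42, 44, 45, 44, 45]
```

No contact at 0.1383. Stepping down gently.

Request:
servo_tool(
  deltas="0 0.1 0 0 0 0;0 0.2 0 0 0 0;0 0.25 0 0 0 0;0 0.25 0 0 0 0",
)

```text
t: 43.15
position: [0.5785, 0.1074, 0.1356]
eef_rot: [0.162, -0.162, 0.688, -0.688]
contact_force: [-0.2, 0.2, -0.6]
gripper_width: -0.0003
```

```bash
python3 tq.py 3
```

```text
F [-0.07 -0.27  0.19] T [ 0.026 -0.005  0.014] Ty se 0.014 j6 0.0001 0.0
t 43.3 p [0.5786 0.1074 0.1358] zang -63.5 w 0.0002
toprow 199 [27, 35, 40, 42, 45, 46, 46, 45]
```

Request:
servo_tool(
  deltas="0 0.1 0 0 0 0;0 0.2 0 0 0 0;0 0.2 0 0 0 0",
)

```text
t: 43.6
position: [0.5785, 0.1073, 0.1335]
eef_rot: [0.162, -0.162, 0.688, -0.688]
contact_force: [-0.6, 0.1, 0.5]
gripper_width: 0.0001
```

```bash
python3 tq.py 3
```

```text
F [-0.45 -0.01 -0.08] T [-0.035  0.003  0.012] Ty se 0.0104 j6 -0.0001 0.0
t 43.75 p [0.5786 0.1074 0.1338] zang -63.5 w 0.0003
toprow 200 [25, 34, 39, 41, 44, 46, 46, 46]
```

Request:
servo_tool(
  deltas="0 0.1 0 0 0 0;0 0.15 0 0 0 0;0 0.15 0 0 0 0",
)

```text
t: 44.05
position: [0.5788, 0.1074, 0.1328]
eef_rot: [-0.162, 0.162, -0.688, 0.688]
contact_force: [-1.6, -1.5, 4.4]
gripper_width: -0.0001
```

```bash
python3 tq.py 3
```

```text
F [ 2.04 -5.76 -0.31] T [-0.143 -0.024 -0.365] Ty se 0.0174 j6 0.0007 0.0
t 44.2 p [0.5788 0.1074 0.1329] zang -63.5 w 0.0002
toprow 200 [23, 31, 37, 41, 44, 46, 47, 46]
```

Contact came at TCP z 0.1329 with 5.8 N, the same as on the fin's top at z=0.155. So the wing's top is at 0.155 and the head sits on the plate. I retreat and hand in.

Request:
servo_tool(
  deltas="0 -1 0 0 0 0;0 -4 0 0 0 0;0 -8 0 0 0 0;0 -12 0 0 0 0;0 -14 0 0 0 0;0 -14 0 0 0 0;0 -14 0 0 0 0;0 -14 0 0 0 0",
)

```text
t: 45.0
position: [0.5778, 0.1073, 0.2705]
eef_rot: [0.161, -0.163, 0.688, -0.688]
contact_force: [-0.3, -0.5, -0.1]
gripper_width: -0.0004
```

Run:
```python
from h import *
st();sc=snap("scene","z0.png");a=cv2.imread("pics/a0.png")
d=(cv2.absdiff(sc,a).max(2)>60).astype(np.uint8);n,l,s,c=cv2.connectedComponentsWithStats(d)
print([s[i].tolist() for i in range(1,n) if s[i,4]>25])
print(ctrl.close_job())
```

```text
t 45.0 p [0.5778 0.1073 0.2705] zang -63.51 Ftool [0.43 0.09 0.3 ] T [0.003 0.019 0.042] w -0.0004
[[38, 0, 11, 19, 103], [251, 0, 103, 150, 6489], [181, 44, 35, 49, 1207], [26, 145, 54, 31, 194], [333, 153, 25, 27, 99], [324, 160, 29, 27, 229], [306, 163, 26, 26, 255], [286, 165, 35, 39, 570], [3, 172, 129, 91, 3430], [275, 176, 12, 11, 75], [303, 189, 35, 18, 172], [0, 190, 43, 44, 689], [152, 225, 19, 22, 215], [0, 268, 29, 64, 729], [189, 270, 17, 13, 119], [42, 289, 147, 72, 2364]]
the job is handed in; nothing more can be done
None
```

The cradle is home against both lips and the black thumbscrew is through both holes, threaded and snug. I let go, lifted the arm clear and handed the job in at about 45 s.

**Cradle:** I slid it to the back lip, then the left lip, and pressed it at about 10 N on each. While seating it I pushed harder than needed: about 15 N at the back lip and briefly 28 N at the left lip. It did not move any further.

**Screw:** The lugs landed on the ledge at the expected height. Held loosely, the screw dropped about 7–8 mm into the slots. I then turned it clockwise until the torque rose to about 0.06 N m.

**Last checks:**
- **Height:** a light touch put the wing's top at z ≈ 0.155 m, matching contact on the fin's top, so the head sits on the plate.
- **Release:** the force was about zero after letting go and lifting clear.
- **Camera:** no sign that the red look-alikes, the cup or the other bench items moved. I only compared pixels here, and the moved arm also changed much of that picture.

**What disagreed:**
- **Finger length:** the real fingertips sit about 22 mm behind the stated tool point. My first grasp closed on top of the fin at about 6 N, and I corrected for that afterwards.
- **Screw's descent:** the wrist images could not clearly show the screw going down while it turned. I relied on the torque and the touch check.
- **Total turn:** it came out at about 110° or slightly more, at the top of the expected range.
- **Cradle:** I did not measure its position again after the screw was in.

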